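# Hang the pencil caddies in the desk cubby and rehang its lift-off door

### The arm

A 6-joint arm with a two-finger parallel gripper is mounted at the origin on the work surface. World frame = base frame: x ahead of the robot, y to its left, z up, the work surface at z = 0. Lengths are in mm, angles in rad, forces in N, time in s.
With the tool pointing down it reaches from about 400 to 925 mm from the base axis. Payload 12.5 kg.
Tool frame: the origin (TCP) lies at the very end of the fingers, on their centre line; the grasp point (between the pads) lies grip_depth behind it (grip_depth is the distance from the TCP to the grasp point, in mm); z points along the fingers, y is the line along which they close (so a half turn about z gives the same grasp; the last joint's range is limited). The gripper opens to 95 mm and grips with 3 to 60 N. Pads are 20 mm wide; open, the fingers measure 119 mm over their backs; the gripper's body (75 mm by 180 mm) begins 59 mm behind the grasp point.
Start: joints at [1.101, 0.491, 1.559, -0, 1.092, -0.106], TCP at [222.377, 584.119, 214.661] pointing down, gripper open.
Joint ranges: [-3.1, 3.1], [-0.84, 2.19], [0.05, 2.79], [-1.13, 4.28], [0.06, 2.93], [-2.69, 2.69]. Speed limits (rad/s): [2.22, 2.22, 2.79, 3.14, 3.14, 3.14].

### API

Orientations are given as [roll, pitch, yaw] about the fixed x, y, z axes, in that order (R = Rz(yaw) Ry(pitch) Rx(roll)).
In Python, from cell import state, read_camera, job_done, grip_depth gives the robot as it stands.
- The arm moves only by the tool drive_tool, never from a script. Its argument "targets" is a list of rows, each an object with "jaw": the opening, from 0 (shut) to 1 (fully open); "travel": the shift along the tool's x, y, z in m, a list of three; "twist": the turn about the tool's z in rad. In form: [{"jaw": jaw, "travel": [tx, ty, tz], "twist": twist}, ...]. A call has 1 to 8 rows; each row is the pose to reach, as a shift and turn from the pose commanded when the call began, along the tool's axes at that moment; what a row does not reach only later rows make up. A row lasts 1/12 s, in which the tool goes at most 41.7 mm and 7.16 degrees, less where a joint would pass 70% of its speed; a pose out of reach is approached as far as the arm can. A call with a gripper value outside its range is refused whole. The fingers move at their own pace and stop on an object; the grip force is fixed at half the most. Time passes only in rows, so rows that repeat a pose let the fingers close. It gives the time, the measured TCP pose, the force, the opening and the grip force at its end, in the units of the state.
- state(): the state, without advancing time (a new reading comes with each control period).
- read_camera(name): name is "scene" or "top"; returns a dict with "frame" (384x512x3 uint8, red, green, blue), "fx", "fy", "cx", "cy" (pixels), "R" (3x3) and "t" (3): a world point X has camera coordinates R X + t. Camera axes: x right, y down, z forward; pixel columns grow to the right and rows downward; lengths in mm; the calibration is good to about 2 mm. A picture is of the moment at which its call begins. There is no depth.
- job_done(): hands the job in; it is judged then, once.
The state is a dict: "t": time; "joints": joint angles; "qvel": joint speeds; "tau": joint torques, N m; "eef_pos": TCP position; "tcp_rot": TCP orientation; "ft_force": force on the tool from outside, world axes, zero at the start; "moment": the same for the moment, N m; "opening": opening from 0.0 (shut) to 1.0 (fully open); "grip_force": force on a finger pad.
Only numpy, scipy, OpenCV 4.12 (cv2) and the standard library are available. Lean on these libraries where they do the work, as an engineer would, in place of code of your own. Each camera call takes 0.05 s, during which the arm holds its last target. There are 200 camera calls.

### The job

Put the pencil caddies away in the wooden desk cubby: hang every caddy on the table by its handle's eye on the one hook inside, one at a time, the biggest first at the back and each smaller one in front of it, let go and hanging freely. Then lift the cubby's door leaf out of its stand, lower both its knuckles right down onto the two pintle pins and swing it shut against the stop. Leave the other things on the desk alone.

Things in the scene. Friction and masses are not known exactly. Their poses are not given: they have to be found in the camera images.
- cubby: dark wooden open-topped cubby, fixed, 200 wide (y), 175 mm high. Origin under its middle; x points from the open front (-x) to the back panel, y left. Back panel from x = +85 mm; cheeks 15 mm thick, 165 mm high, at y = +-85 to 100, front edges x = -90; floor 10 mm thick. A hook inside points to the front; two pintle pins stand before the left cheek. Place and turn vary
- hook_bar (a point): point on the top of the hook's level bar, at cubby x = +5, y = 0, z = 159 mm; axes as the cubby's. The bar is round, 8 mm thick, runs along y = 0 from the back panel (x = +85) to x = -78 mm, and there turns up 14 mm
- hook_tip (a point): top of the hook's upturned tip (cubby x = -84, y = 0, z = 173 mm)
- pin_low (a point): foot of the lower upright pintle pin (cubby x = -109, y = +92.5, z = 60 mm), on the round shoulder (18 mm across) where the knuckle comes to rest; the pin is 7 mm thick, rises 22 mm from here, and its top 8 mm tapers to 2.4 mm. Both pins stand on one vertical line, so the leaf comes to them from the side and then down
- pin_high (a point): foot of the upper upright pintle pin (cubby x = -109, y = +92.5, z = 150 mm), on the round shoulder (18 mm across) where the knuckle comes to rest; the pin is 7 mm thick, rises 22 mm from here, and its top 8 mm tapers to 2.4 mm. Both pins stand on one vertical line, so the leaf comes to them from the side and then down
- shut_mark (a point): where point leaf_edge lies when the leaf is hung and shut (cubby x = -109, y = -96.5, z = 150 mm); the leaf then rests on a rubber stop on the right cheek's front edge, 105 to 135 mm up, its axes parallel to the cubby's, its underside 30 mm above the table
- leaf: lift-off door leaf: pale board 176 wide (its y), 165 high (z), 12 mm thick (x), 0.2-0.33 kg, balanced near its middle. Origin: centre of its underside. Two steel knuckles on its +y edge. A knob stands 24 mm out of its front (-x) face at y = -65, z = 100. It starts upright in the stand. On the pins it turns freely, stays where left, and opens towards the robot (leaf yaw less than the cubby's)
- knuckle_low (a point): centre of the lower mouth of the lower knuckle's hole (leaf x = 0, y = +101, z = 30 mm); the knuckle is an upright 20 mm square tube, 20 mm high, with an open 12 mm square hole
- knuckle_high (a point): centre of the lower mouth of the upper knuckle's hole (leaf x = 0, y = +101, z = 120 mm); the knuckle is an upright 20 mm square tube, 20 mm high, with an open 12 mm square hole
- leaf_edge (a point): middle of the leaf's thickness at its free vertical edge (leaf x = 0, y = -88, z = 120 mm)
- stand: dark wooden stand fixed to the table, 70 x 120 mm, with a slot along its y, 14.8 mm wide and 45 mm deep, whose floor is 10 mm and rim 55 mm above the table; the leaf stands in it. Origin under its middle; place and turn vary
- caddy_large: large caddy: open aluminium box 34 (its x) x 90 (y) x 62 mm (z), 0.1-0.2 kg, with a rigid flat bail 8 mm thick (x) rising from the ends (y) to a gable; on its peak a tab 8 (x) x 24 (y) mm, top 155 mm up, to grip by either width. Origin: centre of underside. Stands upright; hangs with x along the bar, either way round; absent in some starts
- eye_large (a point): peak of the inside of the large caddy's gable, the point that hangs on the bar (caddy x = 0, y = 0, z = 122 mm); the eye below it is 60 mm high down to the box's rim and open right through along x
- caddy_medium: medium caddy: open aluminium box 34 (its x) x 76 (y) x 50 mm (z), 0.1-0.2 kg, with a rigid flat bail 8 mm thick (x) rising from the ends (y) to a gable; on its peak a tab 8 (x) x 24 (y) mm, top 143 mm up, to grip by either width. Origin: centre of underside. Stands upright; hangs with x along the bar, either way round; absent in some starts
- eye_medium (a point): peak of the inside of the medium caddy's gable, the point that hangs on the bar (caddy x = 0, y = 0, z = 110 mm); the eye below it is 60 mm high down to the box's rim and open right through along x
- caddy_small: small caddy: open aluminium box 34 (its x) x 62 (y) x 38 mm (z), 0.1-0.2 kg, with a rigid flat bail 8 mm thick (x) rising from the ends (y) to a gable; on its peak a tab 8 (x) x 24 (y) mm, top 131 mm up, to grip by either width. Origin: centre of underside. Stands upright; hangs with x along the bar, either way round; absent in some starts
- eye_small (a point): peak of the inside of the small caddy's gable, the point that hangs on the bar (caddy x = 0, y = 0, z = 98 mm); the eye below it is 60 mm high down to the box's rim and open right through along x
- caddy_mini: mini caddy: open aluminium box 34 (its x) x 48 (y) x 26 mm (z), 0.1-0.2 kg, with a rigid flat bail 8 mm thick (x) rising from the ends (y) to a gable; on its peak a tab 8 (x) x 24 (y) mm, top 119 mm up, to grip by either width. Origin: centre of underside. Stands upright; hangs with x along the bar, either way round; absent in some starts
- eye_mini (a point): peak of the inside of the mini caddy's gable, the point that hangs on the bar (caddy x = 0, y = 0, z = 86 mm); the eye below it is 60 mm high down to the box's rim and open right through along x
- mug: white mug, 76 mm wide and 90 mm high, to be left alone; origin under its middle
- glue: white glue bottle, 32 mm wide and 100 mm high, to be left alone; origin under its middle
- pencup: white pen cup, 72 mm wide and 100 mm high, to be left alone; origin under its middle
- phone: grey phone, 90 x 46 x 18 mm, lying flat, to be left alone; origin under its middle
- book: blue book, 170 x 240 x 22 mm, lying flat, to be left alone; origin under its middle
There are look-alikes about, which are no part of the job. Leave any purple or turquoise look-alike of the caddy_large alone.

How it is judged (in metres and radians):
On the way, in this order (a step that is already met when the one before it is completed fails the run):
1. the large caddy (if present) hangs on the hook, let go (x of eye_large in the frame of hook_bar between -0.086 and 0.085 m and y of eye_large in the frame of hook_bar between -0.015 and 0.015 m and z of eye_large in the frame of hook_bar between -0.006 and 0.013 m and angle between caddy_large's own z axis and vertical below 0.4 rad and contact force between the fingers and caddy_large below 0.5 N), for 0.3 s.
2. the medium caddy (if present) hangs on the hook, let go (x of eye_medium in the frame of hook_bar between -0.086 and 0.085 m and y of eye_medium in the frame of hook_bar between -0.015 and 0.015 m and z of eye_medium in the frame of hook_bar between -0.006 and 0.013 m and angle between caddy_medium's own z axis and vertical below 0.4 rad and contact force between the fingers and caddy_medium below 0.5 N), for 0.3 s.
3. the small caddy (if present) hangs on the hook, let go (x of eye_small in the frame of hook_bar between -0.086 and 0.085 m and y of eye_small in the frame of hook_bar between -0.015 and 0.015 m and z of eye_small in the frame of hook_bar between -0.006 and 0.013 m and angle between caddy_small's own z axis and vertical below 0.4 rad and contact force between the fingers and caddy_small below 0.5 N), for 0.3 s.
4. the mini caddy (if present) hangs on the hook, let go (x of eye_mini in the frame of hook_bar between -0.086 and 0.085 m and y of eye_mini in the frame of hook_bar between -0.015 and 0.015 m and z of eye_mini in the frame of hook_bar between -0.006 and 0.013 m and angle between caddy_mini's own z axis and vertical below 0.4 rad and contact force between the fingers and caddy_mini below 0.5 N), for 0.3 s.
5. both knuckles of the leaf sit down on their pins (horizontal distance between knuckle_low and pin_low below 0.006 m and z of knuckle_low in the frame of pin_low between -0.005 and 0.005 m and horizontal distance between knuckle_high and pin_high below 0.006 m and z of knuckle_high in the frame of pin_high between -0.005 and 0.005 m), for 0.2 s.
At the end, for the whole second after the job is handed in: Every present caddy hangs on the hook bar by its eye (15 mm sideways, -6 to +13 mm in height, tilt under 0.4 rad), each bigger one 20 mm or more behind every smaller; both knuckles sit on their pins (6 mm sideways, 5 mm in height); leaf edge within 20 mm of shut; all still and let go (all of step 1 and all of step 2 and all of step 3 and all of step 4 and all of step 5 and linear speed of each of caddy_large, caddy_medium, caddy_small, caddy_mini below 0.03 m/s and ((x of eye_large in the frame of eye_medium above 0.02 m and x of hook_tip in the frame of eye_medium below 0 m) or (x of eye_large in the frame of eye_medium below -0.02 m and x of hook_tip in the frame of eye_medium above 0 m)) and ((x of eye_large in the frame of eye_small above 0.02 m and x of hook_tip in the frame of eye_small below 0 m) or (x of eye_large in the frame of eye_small below -0.02 m and x of hook_tip in the frame of eye_small above 0 m)) and ((x of eye_large in the frame of eye_mini above 0.02 m and x of hook_tip in the frame of eye_mini below 0 m) or (x of eye_large in the frame of eye_mini below -0.02 m and x of hook_tip in the frame of eye_mini above 0 m)) and ((x of eye_medium in the frame of eye_small above 0.02 m and x of hook_tip in the frame of eye_small below 0 m) or (x of eye_medium in the frame of eye_small below -0.02 m and x of hook_tip in the frame of eye_small above 0 m)) and ((x of eye_medium in the frame of eye_mini above 0.02 m and x of hook_tip in the frame of eye_mini below 0 m) or (x of eye_medium in the frame of eye_mini below -0.02 m and x of hook_tip in the frame of eye_mini above 0 m)) and ((x of eye_small in the frame of eye_mini above 0.02 m and x of hook_tip in the frame of eye_mini below 0 m) or (x of eye_small in the frame of eye_mini below -0.02 m and x of hook_tip in the frame of eye_mini above 0 m)) and horizontal distance between leaf_edge and shut_mark below 0.02 m and linear speed of leaf below 0.02 m/s and contact force between the fingers and leaf below 0.5 N); the robot touches nothing.
It fails at once if a bystander is shoved more than 7 cm (distance of any of mug, glue, pencup, phone, book from where it was at the start of the episode above 0.07 m).
It fails at once if the mug, glue bottle or pen cup is knocked over (angle between any of mug, glue, pencup's own z axis and vertical above 0.7 rad).
Of caddy_large, caddy_medium, caddy_small, caddy_mini only 3 to 4 are there at a start; the rules pass over those that are not, and their reading is None.
At some moment in a run one of caddy_large, caddy_medium, caddy_small, caddy_mini may be knocked a few centimetres aside while the robot is not near it.
It also fails if it takes over 192 s, if anything falls off the work surface, if the arm or the gripper's body presses on something with over 40 N, if the wrist force passes 120 N, or if a joint passes its speed limit or range.

## Working session

There is one attempt and no reset: what is moved stays moved. The work goes in short steps, Python scripts to look and compute and a tool call to move; the robot and the scene stay as the last step left them, time stands still between calls to the robot, and variables do not carry over. Pictures are saved under pics/ and viewed, at most 14 in all, crops included, and the job is handed in when it is done.

Besides the shell and the picture viewer there is one more tool, called in YAML: its name, and indented under it one key for each argument. drive_tool: Moves the arm, as the interface text tells. Its arguments: {"type":"object","properties":{"targets":{"type":"array"}},"required":["targets"]}

```bash
ls; mkdir -p pics; python3 - <<'E'
from cell import *
import cv2
print(state(), grip_depth)
for n in("scene","top"):
    c=read_camera(n); cv2.imwrite(f"pics/{n}0.png",cv2.resize(c["frame"][:,:,::-1],(800,600),interpolation=cv2.INTER_CUBIC))
    print(n,c["fx"],c["fy"],c["cx"],c["cy"],c["R"],c["t"])
E
```

```text
pics
{'t': 0.0, 'joints': array([ 1.10140712e+00,  4.91566015e-01,  1.55945755e+00,  1.30174781e-05,
        1.09166427e+00, -1.05612025e-01]), 'qvel': array([ 0.00107252, -0.00028187,  0.00054739, -0.00047795,  0.00012134,
        0.00230623]), 'tau': array([-9.87779349e-04, -6.12639284e+01, -2.58180428e+01,  6.93217199e-02,
        4.80815547e-02, -6.17418846e-05]), 'eef_pos': array([222.25381575, 583.89282866, 214.05493801]), 'tcp_rot': array([-3.14050479e+00, -1.26930381e-04,  2.77780940e+00]), 'ft_force': array([ 0.29562316,  0.20575237, -0.43488018]), 'moment': array([-0.04183834, -0.00773632, -0.02272658]), 'grip_force': 0.0, 'opening': 1.0046617229539132} 18.8
scene 364.0904618264551 364.0904618264551 259.8365978010658 191.7433596252931 [[ 0.70152862  0.71261034  0.00664053]
 [ 0.38147882 -0.36764316 -0.84812288]
 [-0.60193979  0.59751569 -0.52975795]] [-383.86710266  -91.02057081 1400.18720623]
top 483.3087827981328 483.3087827981328 256.6792013824908 184.77196570556055 [[ 0.00645123 -0.99997261  0.00362889]
 [-0.99817371 -0.00665752 -0.06004102]
 [ 0.06006354 -0.00323493 -0.99818931]] [ -13.75501587  559.27125998 1481.61696207]
```

View pics/scene0.png

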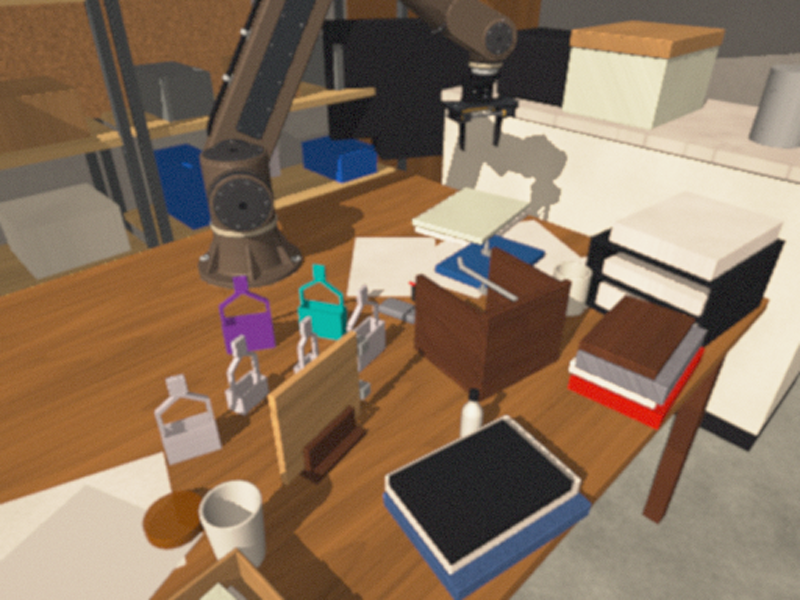

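View pics/top0.png

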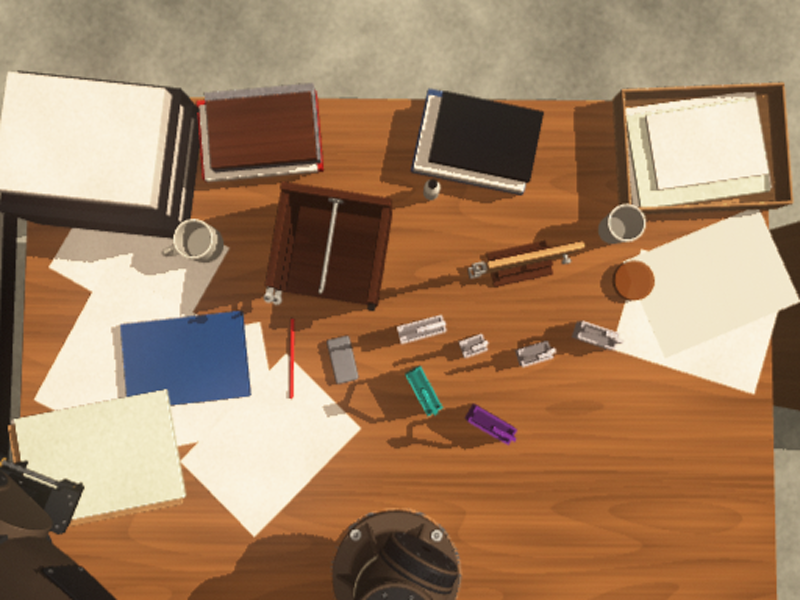

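The top view (800×600 px) shows grey caddies at (421,329), (473,345), (536,353) and (597,334). The turquoise (425,390) and purple (490,423) ones are decoys. The cubby is at (333,245) with its pins at (273,296), and the leaf in its stand is at (530,257) with its knuckles to the left. Next I'll enlarge the caddies in both views.

```bash
cat > h.py <<'E'
import numpy as np, cv2
from cell import *
def ray(c,u,v):
    R=np.array(c["R"]);t=np.array(c["t"]);o=-R.T@t
    d=R.T@np.array([(u-c["cx"])/c["fx"],(v-c["cy"])/c["fy"],1]);return o,d/np.linalg.norm(d)
def onz(c,u,v,z):
    o,d=ray(c,u,v);return o+d*(z-o[2])/d[2]
def tri(c1,p1,c2,p2):
    o1,d1=ray(c1,*p1);o2,d2=ray(c2,*p2)
    s=np.linalg.lstsq(np.stack([d1,-d2],1),o2-o1,rcond=None)[0]
    a=o1+s[0]*d1;b=o2+s[1]*d2;return (a+b)/2,np.linalg.norm(a-b)
def proj(c,X):
    x=np.array(c["R"])@np.array(X)+np.array(c["t"]);return c["fx"]*x[0]/x[2]+c["cx"],c["fy"]*x[1]/x[2]+c["cy"]
def crop(c,u0,v0,w,h,k):
    return cv2.resize(c["frame"][v0:v0+h,u0:u0+w,::-1],None,fx=k,fy=k,interpolation=cv2.INTER_CUBIC)
E
python3 - <<'E'
from h import *
T=read_camera("top");S=read_camera("scene")
a=crop(T,236,194,170,50,4.7)[:235,:799]
b=crop(S,90,170,170,77,4.7)[:361,:799]
cv2.imwrite("pics/c1.png",np.vstack([a,b]));print(a.shape,b.shape)
np.save("T0.npy",T,allow_pickle=True);np.save("S0.npy",S,allow_pickle=True)
E
```

```text
(235, 799, 3) (361, 799, 3)
```

View pics/c1.png

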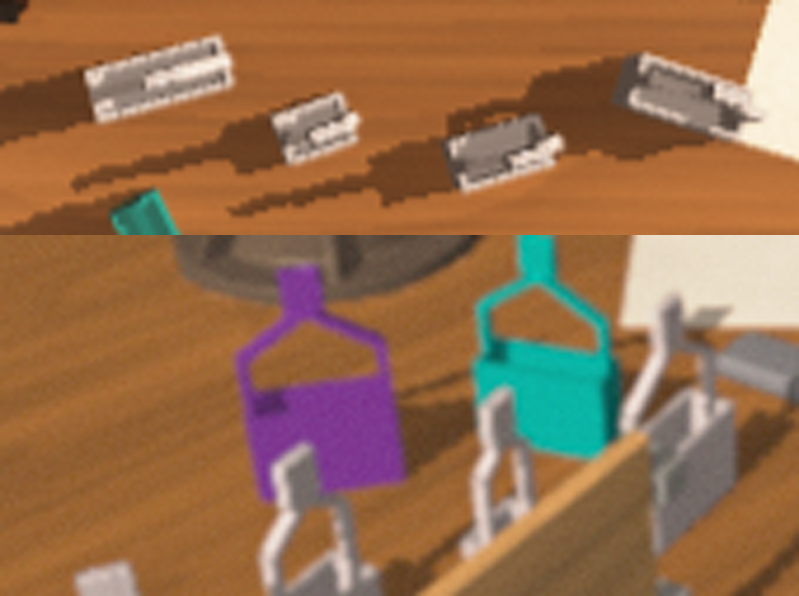

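```bash
python3 - <<'E'
from h import *
T=np.load("T0.npy",allow_pickle=True).item();S=np.load("S0.npy",allow_pickle=True).item()
a=[crop(T,u-20,v-15,40,30,10) for u,v in((270,211),(303,222),(343,226),(383,214))]
cv2.imwrite("pics/c2.png",np.vstack([np.hstack(a[:2]),np.hstack(a[2:])]))
a=[crop(S,u-27,v-20,53,40,7.5)[:300,:397] for u,v in((235,203),(197,221),(157,238),(120,265))]
cv2.imwrite("pics/c3.png",np.vstack([np.hstack(a[:2]),np.hstack(a[2:])]))
E
```

```text
(no output)
```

View pics/c2.png

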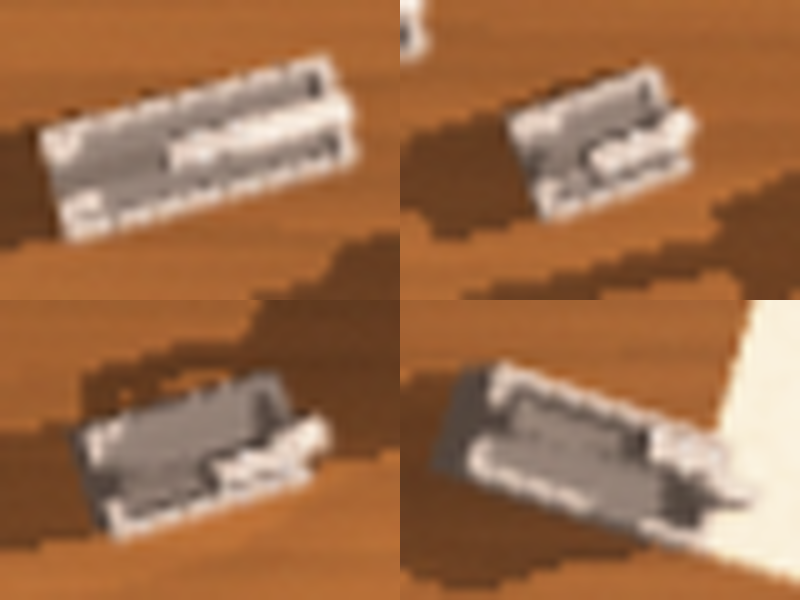

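View pics/c3.png

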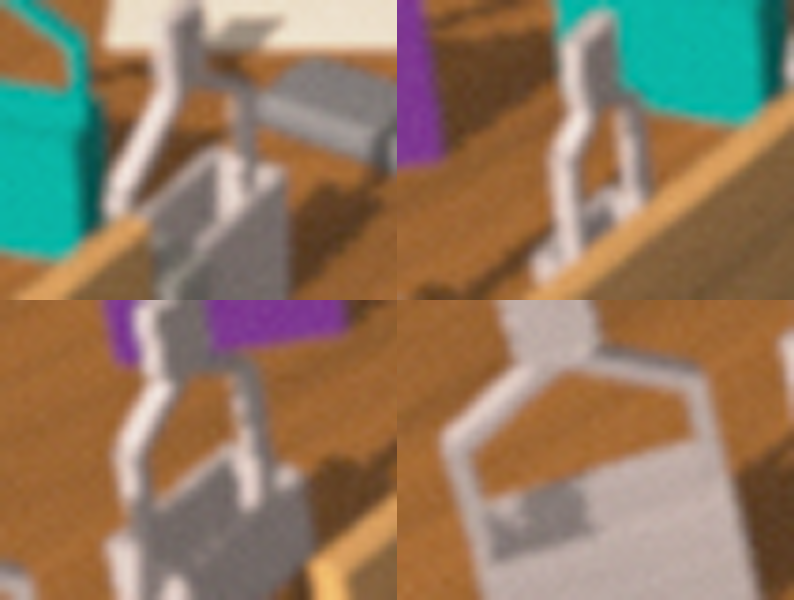

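All four caddies are present. By length along y, they are large (top-left crop), mini (top-right), small (bottom-left) and medium (bottom-right). I'll compute poses from the rim corners and check them against the tab tops in the scene view.

```bash
python3 - <<'E'
from h import *
T=np.load("T0.npy",allow_pickle=True).item();S=np.load("S0.npy",allow_pickle=True).item()
D={"large":((250,196),[(42,130),(70,242),(355,160),(328,55)],62,155),
"mini":((283,207),[(110,125),(145,220),(290,165),(255,65)],26,119),
"small":((323,211),[(82,135),(115,240),(310,180),(278,72)],38,131),
"medium":((363,199),[(95,62),(68,170),(290,250),(320,140)],50,143)}
for n,(o,P,zr,zt) in D.items():
    W=np.array([onz(T,o[0]+(x+.5)/10-.5,o[1]+(y+.5)/10-.5,zr)[:2] for x,y in P])
    c=W.mean(0); e=(W[0]+W[1]-W[2]-W[3])/2; f=(W[3]+W[0]-W[1]-W[2])/2
    yaw=np.arctan2(-e[0],e[1])
    print(n,c.round(1),"L",np.linalg.norm(e).round(1),"W",np.linalg.norm(f).round(1),"yaw",yaw.round(3),
     "tab scene px",np.round(proj(S,[*c,zt]),1),"tab top px",np.round(proj(T,[*c,zt]),1),"reach",np.hypot(*c).round())
E
```

```text
large [480.5 -48.7] L 88.8 W 33.5 yaw 0.274 tab scene px [230.5 184. ] tab top px [270.4 210. ] reach 483.0
mini [ 448.6 -151.5] L 48.0 W 31.7 yaw 0.382 tab scene px [194.1 204.8] tab top px [305.7 221.4] reach 474.0
small [ 433.5 -271. ] L 62.6 W 33.7 yaw 0.309 tab scene px [150.8 217. ] tab top px [348.1 227.1] reach 511.0
medium [ 471.1 -389.1] L 71.4 W 34.1 yaw -0.334 tab scene px [111.3 241.5] tab top px [390.5 214.1] reach 611.0
```

The rim sizes match (88.8×33.5, 48×32, 63×34, 71×34 mm) and the predicted tab pixels agree within 2 px. Now the cubby and the leaf.

```bash
python3 - <<'E'
from h import *
T=np.load("T0.npy",allow_pickle=True).item()
cv2.imwrite("pics/c4.png",np.vstack([crop(T,165,115,100,85,5)[:425,:500]]+[]))
a=crop(T,165,115,95,85,7)[:595,:]
cv2.imwrite("pics/c4.png",a)
cv2.imwrite("pics/c5.png",crop(T,295,148,85,40,9.4))
E
```

```text
(no output)
```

View pics/c4.png

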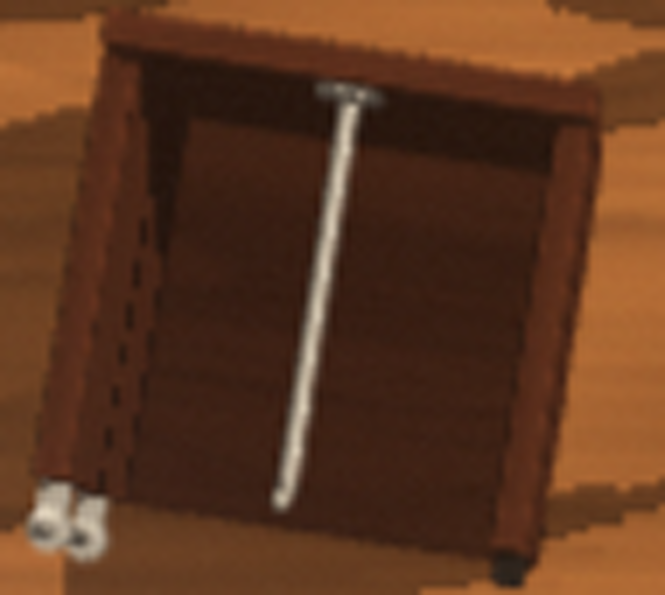

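View pics/c5.png

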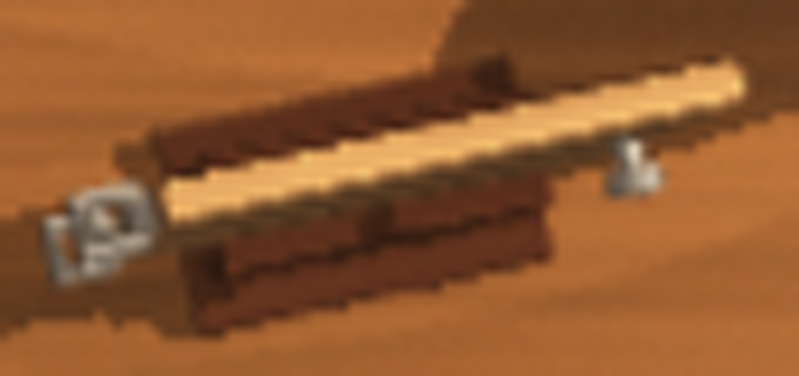

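```bash
python3 - <<'E'
from h import *
T=np.load("T0.npy",allow_pickle=True).item()
S=np.load("S0.npy",allow_pickle=True).item()
f=lambda x,y,z,o=(165,115),k=7:onz(T,o[0]+(x+.5)/k-.5,o[1]+(y+.5)/k-.5,z)[:2]
P={"tip":(280,496,172,-84,0),"bar":(352,103,159,82,0),"pinH":(42,530,172,-109,92.5),"pinL":(81,541,82,-109,92.5),
"FL":(35,478,165,-90,100),"FR":(533,560,165,-90,-100)}
W=np.array([f(*p[:3]) for p in P.values()]);L=np.array([p[3:] for p in P.values()],float)
def fit(L,W):
    a=L-L.mean(0);b=W-W.mean(0)
    y=np.arctan2((a[:,0]*b[:,1]-a[:,1]*b[:,0]).sum(),(a*b).sum());R=np.array([[np.cos(y),-np.sin(y)],[np.sin(y),np.cos(y)]])
    t=W.mean(0)-R@L.mean(0);return y,t,W-(L@R.T+t)
y,t,r=fit(L,W);print("cubby",t.round(1),y.round(3));print(dict(zip(P,r.round(1).tolist())))
for n,p in zip(P,W):print(n,p.round(1))
print("width back",np.linalg.norm(f(107,12,175)-f(600,90,175)))
g=lambda x,y,z:f(x,y,z,(295,148),9.4)
L=np.array([(0,88),(0,-88),(-30,-65),(0,101),(0,101)],float)
W=np.array([g(168,200,175),g(741,80,175),g(635,178,110),g(125,215,150),g(72,243,60)])
y,t,r=fit(L,W);print("leaf",t.round(1),y.round(3),r.round(1).tolist())
y,t,r=fit(L[:2],W[:2]);print("leaf top edge only",t.round(1),y.round(3),np.linalg.norm(W[0]-W[1]),W[:2].round(1))
E
```

```text
cubby [627.5 121.4] -0.15
{'tip': [2.8, 1.2], 'bar': [-1.6, 0.4], 'pinH': [-0.4, 0.2], 'pinL': [-0.7, -0.6], 'FL': [0.7, -0.0], 'FR': [-0.8, -1.1]}
tip [547.2 135.1]
bar [707.  109.5]
pinH [533.1 229.3]
pinL [532.8 228.4]
FL [554.2 233.6]
FR [522.8  34.8]
width back 199.31806808047804
leaf [ 616.7 -248.5] 0.241 [[-0.4, -1.2], [-5.6, -0.2], [6.1, 1.9], [0.4, -3.8], [-0.5, 3.3]]
leaf top edge only [ 613.7 -249.1] 0.214 173.79738638934364 [[ 595.3 -164.2]
 [ 632.1 -334.1]]
```

Cubby pose: (627.5, 121.4), yaw −0.15, with residuals ≤3 mm and a measured back width of 199 mm against 200. Leaf: about (614, −249), yaw 0.21. I'll write a move planner and go to the large caddy.

```bash
cat > plan.py <<'E'
import sys,numpy as np
from cell import state
# args: "x,y,z,yaw" waypoints (mm, tool yaw); prints rows/travel/twist per call in the tool axes at call begin
s=state();p=np.array(s["eef_pos"]);y=s["tcp_rot"][2]
print("at",p.round(1),"yaw",round(y,3),"open",round(s["opening"],3),"grip",round(s["grip_force"],1),"F",np.round(s["ft_force"],1),"t",round(s["t"],2),"j6",round(s["joints"][5],2))
for a in sys.argv[1:]:
    w=[float(v) for v in a.split(",")];q=np.array(w[:3]);d0=q-p;tw0=(y-w[3]+np.pi)%(2*np.pi)-np.pi
    n=max(np.linalg.norm(d0)/40,abs(tw0)/.12);k=int(np.ceil(n/7.5)) or 1
    for i in range(k):
        d=d0/k;tr=[d[0]*np.cos(y)+d[1]*np.sin(y),d[0]*np.sin(y)-d[1]*np.cos(y),-d[2]];y-=tw0/k
        print(a,"rows",int(np.ceil(n/k)),"travel",[round(v/1000,3) for v in tr],"twist",round(tw0/k,3))
    p=q;y=w[3] if abs((y-w[3]))<.01 else y
E
python3 plan.py 480.5,-48.7,230,3.415 480.5,-48.7,133,3.415
```

```text
at [222.3 584.  214.3] yaw 2.778 open 0.997 grip 0.0 F [ 0.  -0.   0.2] t 0.2 j6 -0.11
480.5,-48.7,230,3.415 rows 6 travel [np.float64(-0.155), np.float64(-0.166), np.float64(-0.005)] twist -0.212
480.5,-48.7,230,3.415 rows 6 travel [np.float64(-0.117), np.float64(-0.196), np.float64(-0.005)] twist -0.212
480.5,-48.7,230,3.415 rows 6 travel [np.float64(-0.073), np.float64(-0.216), np.float64(-0.005)] twist -0.212
480.5,-48.7,133,3.415 rows 3 travel [np.float64(-0.0), np.float64(0.0), np.float64(0.097)] twist 0.0
```

drive_tool:
  targets:
    - {"jaw": 0.7, "travel": [-0.155, -0.166, -0.005], "twist": -0.212}
    - {"jaw": 0.7, "travel": [-0.155, -0.166, -0.005], "twist": -0.212}
    - {"jaw": 0.7, "travel": [-0.155, -0.166, -0.005], "twist": -0.212}
    - {"jaw": 0.7, "travel": [-0.155, -0.166, -0.005], "twist": -0.212}
    - {"jaw": 0.7, "travel": [-0.155, -0.166, -0.005], "twist": -0.212}
    - {"jaw": 0.7, "travel": [-0.155, -0.166, -0.005], "twist": -0.212}
    - {"jaw": 0.7, "travel": [-0.155, -0.166, -0.005], "twist": -0.212}

```text
t: 0.78
eef_pos: [309.2, 370.9, 220.0]
tcp_rot: [-3.141, 0.0, 2.987]
ft_force: [-0.0, 1.1, 0.7]
opening: 0.704
grip_force: 0.0
```

drive_tool:
  targets:
    - {"jaw": 0.7, "travel": [-0.117, -0.196, -0.005], "twist": -0.212}
    - {"jaw": 0.7, "travel": [-0.117, -0.196, -0.005], "twist": -0.212}
    - {"jaw": 0.7, "travel": [-0.117, -0.196, -0.005], "twist": -0.212}
    - {"jaw": 0.7, "travel": [-0.117, -0.196, -0.005], "twist": -0.212}
    - {"jaw": 0.7, "travel": [-0.117, -0.196, -0.005], "twist": -0.212}
    - {"jaw": 0.7, "travel": [-0.117, -0.196, -0.005], "twist": -0.212}
    - {"jaw": 0.7, "travel": [-0.117, -0.196, -0.005], "twist": -0.212}

```text
t: 1.37
eef_pos: [395.8, 159.5, 224.8]
tcp_rot: [-3.141, 0.001, -3.085]
ft_force: [0.2, 0.7, 0.2]
opening: 0.701
grip_force: 0.0
```

drive_tool:
  targets:
    - {"jaw": 0.7, "travel": [-0.073, -0.216, -0.005], "twist": -0.212}
    - {"jaw": 0.7, "travel": [-0.073, -0.216, -0.005], "twist": -0.212}
    - {"jaw": 0.7, "travel": [-0.073, -0.216, -0.005], "twist": -0.212}
    - {"jaw": 0.7, "travel": [-0.073, -0.216, -0.005], "twist": -0.212}
    - {"jaw": 0.7, "travel": [-0.073, -0.216, -0.005], "twist": -0.212}
    - {"jaw": 0.7, "travel": [-0.073, -0.216, -0.005], "twist": -0.212}
    - {"jaw": 0.7, "travel": [-0.073, -0.216, -0.005], "twist": -0.212}
    - {"jaw": 0.7, "travel": [-0.073, -0.216, -0.005], "twist": -0.212}

```text
t: 2.03
eef_pos: [480.5, -49.2, 229.2]
tcp_rot: [3.141, -0.0, -2.872]
ft_force: [0.4, -0.3, 0.1]
opening: 0.703
grip_force: 0.0
```

```bash
python3 plan.py 480.5,-48.7,133,3.415
```

```text
at [480.5 -49.2 229.2] yaw -2.872 open 0.703 grip 0.0 F [ 0.4 -0.3  0.1] t 2.03 j6 -2.08
480.5,-48.7,133,3.415 rows 3 travel [np.float64(-0.0), np.float64(0.0), np.float64(0.096)] twist -0.003
```

drive_tool:
  targets:
    - {"jaw": 0.7, "travel": [0, 0, 0.04], "twist": 0}
    - {"jaw": 0.7, "travel": [0, 0, 0.075], "twist": 0}
    - {"jaw": 0.7, "travel": [0, 0, 0.096], "twist": 0}
    - {"jaw": 0.7, "travel": [0, 0, 0.096], "twist": 0}
    - {"jaw": 0.7, "travel": [0, 0, 0.096], "twist": 0}

```text
t: 2.45
eef_pos: [479.7, -47.4, 133.5]
tcp_rot: [3.14, -0.002, -2.868]
ft_force: [0.2, 0.7, 0.9]
opening: 0.7
grip_force: 0.0
```

drive_tool:
  targets:
    - {"jaw": 0.1, "travel": [0, 0, 0], "twist": 0}
    - {"jaw": 0.1, "travel": [0, 0, 0], "twist": 0}
    - {"jaw": 0.1, "travel": [0, 0, 0], "twist": 0}
    - {"jaw": 0.1, "travel": [0, 0, 0], "twist": 0}
    - {"jaw": 0.1, "travel": [0, 0, 0], "twist": 0}
    - {"jaw": 0.1, "travel": [0, 0, 0], "twist": 0}
    - {"jaw": 0.1, "travel": [0, 0, 0], "twist": 0}
    - {"jaw": 0.1, "travel": [0, 0, 0], "twist": 0}

```text
t: 3.12
eef_pos: [480.0, -48.8, 133.6]
tcp_rot: [3.141, -0.0, -2.87]
ft_force: [0.1, 0.6, -1.7]
opening: 0.247
grip_force: 29.9
```

drive_tool:
  targets:
    - {"jaw": 0.1, "travel": [0, 0, -0.02], "twist": 0}
    - {"jaw": 0.1, "travel": [0, 0, -0.045], "twist": 0}
    - {"jaw": 0.1, "travel": [0, 0, -0.067], "twist": 0}
    - {"jaw": 0.1, "travel": [0, 0, -0.067], "twist": 0}
    - {"jaw": 0.1, "travel": [0, 0, -0.067], "twist": 0}

```text
t: 3.53
eef_pos: [480.2, -48.9, 201.0]
tcp_rot: [-3.141, 0.002, -2.869]
ft_force: [0.3, -0.4, -2.6]
opening: 0.246
grip_force: 29.9
```

```bash
python3 plan.py 489,142,200,2.992 688.8,112.1,200,2.992 | tee /dev/stderr >/dev/null; python3 - <<'E'
from h import *
T=read_camera("top");S=read_camera("scene")
cv2.imwrite("pics/g1.png",np.hstack([crop(T,230,160,80,100,5)[:,:400],crop(S,190,110,80,100,5)]))
E
```

```text
at [480.2 -48.9 201. ] yaw -2.869 open 0.246 grip 29.9 F [ 0.3 -0.4 -2.6] t 3.53 j6 -2.08
489,142,200,2.992 rows 5 travel [np.float64(-0.06), np.float64(0.182), np.float64(0.001)] twist 0.422
688.8,112.1,200,2.992 rows 6 travel [np.float64(-0.202), np.float64(0.0), np.float64(-0.0)] twist 0.0
```

View pics/g1.png

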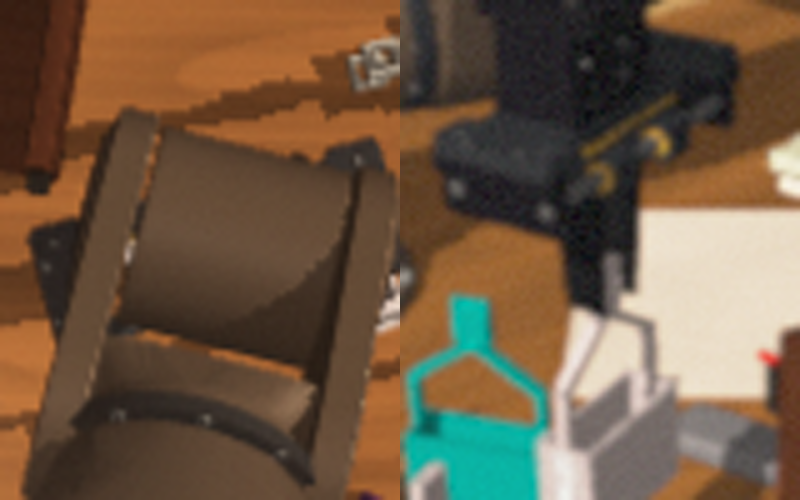

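The large caddy is held upright at the jaw opening expected for the 24 mm tab. Next I bring it to the hook.

drive_tool:
  targets:
    - {"jaw": 0.1, "travel": [-0.01, 0.03, 0], "twist": 0.07}
    - {"jaw": 0.1, "travel": [-0.02, 0.06, 0], "twist": 0.14}
    - {"jaw": 0.1, "travel": [-0.03, 0.09, 0], "twist": 0.21}
    - {"jaw": 0.1, "travel": [-0.04, 0.12, 0], "twist": 0.28}
    - {"jaw": 0.1, "travel": [-0.05, 0.15, 0], "twist": 0.35}
    - {"jaw": 0.1, "travel": [-0.06, 0.182, 0], "twist": 0.422}
    - {"jaw": 0.1, "travel": [-0.06, 0.182, 0], "twist": 0.422}
    - {"jaw": 0.1, "travel": [-0.06, 0.182, 0], "twist": 0.422}

```text
t: 4.3
eef_pos: [488.2, 143.9, 199.2]
tcp_rot: [-3.141, -0.002, 2.995]
ft_force: [0.7, 0.4, -2.0]
opening: 0.246
grip_force: 30.0
```

```bash
python3 plan.py 688.8,112.1,200,2.992; python3 - <<'E'
from h import *
S=read_camera("scene")
cv2.imwrite("pics/g2.png",crop(S,230,120,120,90,6))
E
```

```text
at [488.2 143.9 199.2] yaw 2.995 open 0.246 grip 30.0 F [ 0.7  0.4 -2. ] t 4.3 j6 -1.27
688.8,112.1,200,2.992 rows 6 travel [np.float64(-0.203), np.float64(-0.002), np.float64(-0.001)] twist 0.003
```

View pics/g2.png

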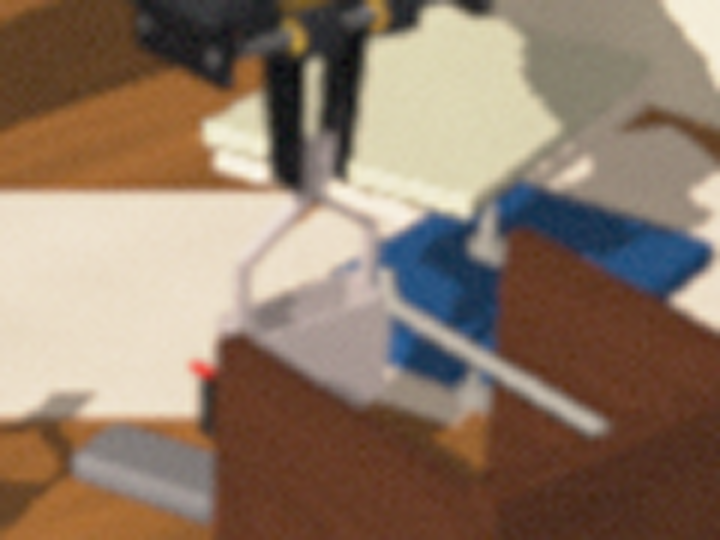

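The caddy is upright and facing the bar, with the hook tip at crop (385,280) level with the eye. Entering and lowering.

drive_tool:
  targets:
    - {"jaw": 0.1, "travel": [-0.03, -0.002, 0], "twist": 0}
    - {"jaw": 0.1, "travel": [-0.06, -0.002, 0], "twist": 0}
    - {"jaw": 0.1, "travel": [-0.09, -0.002, 0], "twist": 0}
    - {"jaw": 0.1, "travel": [-0.12, -0.002, 0], "twist": 0}
    - {"jaw": 0.1, "travel": [-0.15, -0.002, 0], "twist": 0}
    - {"jaw": 0.1, "travel": [-0.18, -0.002, 0], "twist": 0}
    - {"jaw": 0.1, "travel": [-0.202, -0.002, 0], "twist": 0}
    - {"jaw": 0.1, "travel": [-0.202, -0.002, 0], "twist": 0}

```text
t: 5.02
eef_pos: [691.3, 107.7, 198.7]
tcp_rot: [-3.141, -0.0, 2.99]
ft_force: [0.7, 0.6, -1.4]
opening: 0.253
grip_force: 30.0
```

drive_tool:
  targets:
    - {"jaw": 0.1, "travel": [0, 0, 0.008], "twist": 0}
    - {"jaw": 0.1, "travel": [0, 0, 0.016], "twist": 0}
    - {"jaw": 0.1, "travel": [0, 0, 0.024], "twist": 0}
    - {"jaw": 0.1, "travel": [0, 0, 0.028], "twist": 0}
    - {"jaw": 0.1, "travel": [0, 0, 0.028], "twist": 0}
    - {"jaw": 0.1, "travel": [0, 0, 0.028], "twist": 0}

```text
t: 5.52
eef_pos: [688.1, 111.6, 173.7]
tcp_rot: [3.14, 0.002, 2.992]
ft_force: [0.5, 4.5, 7.3]
opening: 0.25
grip_force: 30.0
```

```bash
python3 plan.py; python3 - <<'E'
from h import *
S=read_camera("scene")
cv2.imwrite("pics/g3.png",crop(S,250,120,120,90,6))
E
```

```text
at [688.1 111.6 173.7] yaw 2.992 open 0.25 grip 30.0 F [0.5 4.5 7.3] t 5.52 j6 -1.36
```

View pics/g3.png

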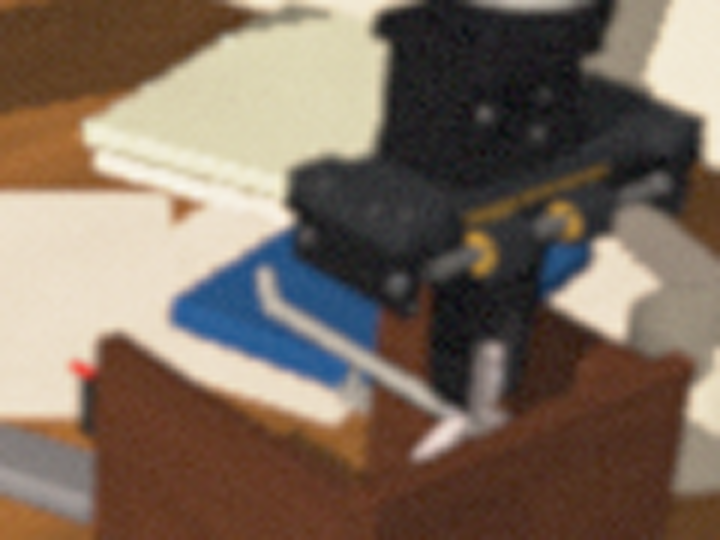

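Contact on the gable slope with a +y force, so the bar lies about 3 mm to +y. I'll shift by that, release, and rise.

drive_tool:
  targets:
    - {"jaw": 0.1, "travel": [0, 0.003, 0], "twist": 0}
    - {"jaw": 0.1, "travel": [0, 0.003, 0], "twist": 0}
    - {"jaw": 0.1, "travel": [0, 0.003, 0], "twist": 0}

```text
t: 5.82
eef_pos: [688.2, 113.9, 172.4]
tcp_rot: [3.141, -0.001, 2.992]
ft_force: [-1.5, 3.3, 1.0]
opening: 0.248
grip_force: 30.0
```

drive_tool:
  targets:
    - {"jaw": 0.4, "travel": [0, 0, 0], "twist": 0}
    - {"jaw": 0.4, "travel": [0, 0, 0], "twist": 0}
    - {"jaw": 0.4, "travel": [0, 0, 0], "twist": 0}
    - {"jaw": 0.4, "travel": [0, 0, -0.03], "twist": 0}
    - {"jaw": 0.4, "travel": [0, 0, -0.06], "twist": 0}
    - {"jaw": 0.4, "travel": [0, 0, -0.06], "twist": 0}

```text
t: 6.32
eef_pos: [690.6, 113.3, 238.5]
tcp_rot: [3.14, 0.008, 2.992]
ft_force: [1.0, -0.2, 1.3]
opening: 0.401
grip_force: 0.0
```

```bash
python3 plan.py 560,-60,235,2.992 469.5,-390.5,235,2.808 469.5,-390.5,121,2.808
```

```text
at [690.6 113.3 238.5] yaw 2.992 open 0.401 grip 0.0 F [ 1.  -0.2  1.3] t 6.32 j6 -1.35
560,-60,235,2.992 rows 6 travel [np.float64(0.103), np.float64(-0.191), np.float64(0.003)] twist -0.0
469.5,-390.5,235,2.808 rows 5 travel [np.float64(0.02), np.float64(-0.17), np.float64(-0.0)] twist 0.092
469.5,-390.5,235,2.808 rows 5 travel [np.float64(0.004), np.float64(-0.171), np.float64(-0.0)] twist 0.092
469.5,-390.5,121,2.808 rows 3 travel [np.float64(0.0), np.float64(0.0), np.float64(0.114)] twist 0.0
```

drive_tool:
  targets:
    - {"jaw": 0.7, "travel": [0.02, -0.038, 0], "twist": 0}
    - {"jaw": 0.7, "travel": [0.04, -0.075, 0], "twist": 0}
    - {"jaw": 0.7, "travel": [0.06, -0.11, 0.003], "twist": 0}
    - {"jaw": 0.7, "travel": [0.08, -0.15, 0.003], "twist": 0}
    - {"jaw": 0.7, "travel": [0.103, -0.19, 0.003], "twist": 0}
    - {"jaw": 0.7, "travel": [0.103, -0.19, 0.003], "twist": 0}
    - {"jaw": 0.7, "travel": [0.103, -0.19, 0.003], "twist": 0}

```text
t: 6.9
eef_pos: [557.5, -61.0, 230.1]
tcp_rot: [-3.141, 0.001, 2.989]
ft_force: [1.4, -0.1, 0.4]
opening: 0.7
grip_force: 0.0
```

```bash
python3 plan.py 469.5,-390.5,235,2.808 469.5,-390.5,121,2.808; python3 - <<'E'
from h import *
T=read_camera("top");S=read_camera("scene")
np.save("T1.npy",T,allow_pickle=True);np.save("S1.npy",S,allow_pickle=True)
T0=np.load("T0.npy",allow_pickle=True).item()
print("medium region diff",np.abs(T["frame"][199:229,363:403].astype(int)-T0["frame"][199:229,363:403]).mean(), "small",np.abs(T["frame"][211:241,323:363].astype(int)-T0["frame"][211:241,323:363]).mean())
a=[crop(T,363,199,40,30,10),crop(T,323,211,40,30,10),crop(S,293,120,80,60,5),crop(S,93,225,40,30,10)]
cv2.imwrite("pics/g4.png",np.vstack([np.hstack(a[:2]),np.hstack(a[2:])]))
E
```

```text
at [557.5 -61.  230.1] yaw 2.989 open 0.7 grip 0.0 F [ 1.4 -0.1  0.4] t 6.9 j6 -1.64
469.5,-390.5,235,2.808 rows 5 travel [np.float64(0.018), np.float64(-0.17), np.float64(-0.002)] twist 0.09
469.5,-390.5,235,2.808 rows 5 travel [np.float64(0.003), np.float64(-0.17), np.float64(-0.002)] twist 0.09
469.5,-390.5,121,2.808 rows 3 travel [np.float64(0.0), np.float64(0.0), np.float64(0.114)] twist 0.0
medium region diff 0.8316666666666667 small 0.9269444444444445
```

View pics/g4.png

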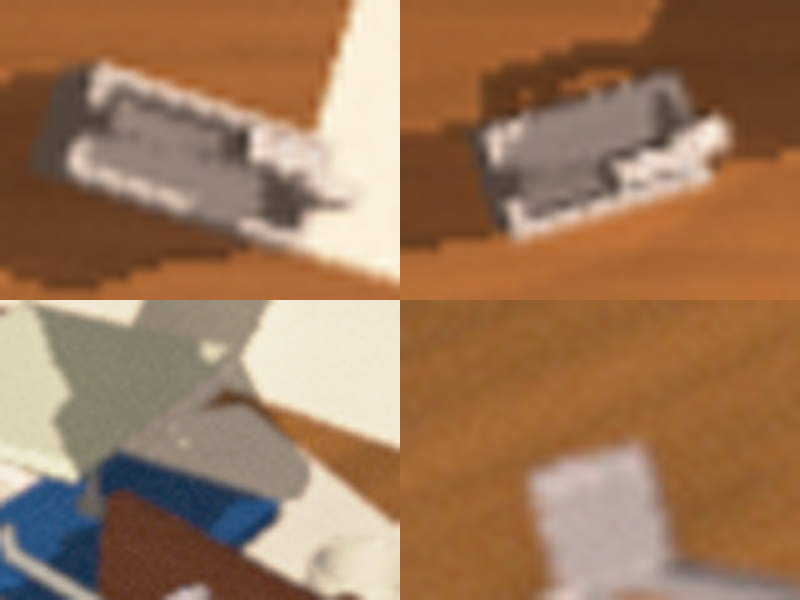

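The medium and small caddies haven't moved. The medium's tab top is at scene (112,241), against (111.3,241.5) predicted. Grasping the medium.

drive_tool:
  targets:
    - {"jaw": 0.7, "travel": [0.018, -0.17, -0.002], "twist": 0.09}
    - {"jaw": 0.7, "travel": [0.018, -0.17, -0.002], "twist": 0.09}
    - {"jaw": 0.7, "travel": [0.018, -0.17, -0.002], "twist": 0.09}
    - {"jaw": 0.7, "travel": [0.018, -0.17, -0.002], "twist": 0.09}
    - {"jaw": 0.7, "travel": [0.018, -0.17, -0.002], "twist": 0.09}
    - {"jaw": 0.7, "travel": [0.018, -0.17, -0.002], "twist": 0.09}

```text
t: 7.5
eef_pos: [516.0, -225.6, 231.2]
tcp_rot: [3.141, -0.0, 2.9]
ft_force: [0.2, 0.6, -0.4]
opening: 0.696
grip_force: 0.0
```

drive_tool:
  targets:
    - {"jaw": 0.7, "travel": [0.003, -0.169, -0.002], "twist": 0.09}
    - {"jaw": 0.7, "travel": [0.003, -0.169, -0.002], "twist": 0.09}
    - {"jaw": 0.7, "travel": [0.003, -0.169, -0.002], "twist": 0.09}
    - {"jaw": 0.7, "travel": [0.003, -0.169, -0.002], "twist": 0.09}
    - {"jaw": 0.7, "travel": [0.003, -0.169, -0.002], "twist": 0.09}
    - {"jaw": 0.7, "travel": [0.003, -0.169, -0.002], "twist": 0.09}
    - {"jaw": 0.7, "travel": [0.003, -0.169, -0.002], "twist": 0.09}
    - {"jaw": 0.7, "travel": [0.003, -0.169, -0.002], "twist": 0.09}

```text
t: 8.17
eef_pos: [473.6, -385.9, 233.5]
tcp_rot: [3.141, -0.0, 2.814]
ft_force: [-0.1, -0.0, -0.0]
opening: 0.697
grip_force: 0.0
```

```bash
python3 plan.py 471,-389.5,121,2.808
```

```text
at [ 473.6 -385.9  233.5] yaw 2.814 open 0.697 grip 0.0 F [-0.1 -0.  -0. ] t 8.17 j6 -2.04
471,-389.5,121,2.808 rows 3 travel [np.float64(0.001), np.float64(-0.004), np.float64(0.113)] twist 0.006
```

drive_tool:
  targets:
    - {"jaw": 0.7, "travel": [0.001, -0.004, 0.04], "twist": 0}
    - {"jaw": 0.7, "travel": [0.001, -0.004, 0.08], "twist": 0}
    - {"jaw": 0.7, "travel": [0.001, -0.004, 0.112], "twist": 0}
    - {"jaw": 0.7, "travel": [0.001, -0.004, 0.112], "twist": 0}
    - {"jaw": 0.7, "travel": [0.001, -0.004, 0.112], "twist": 0}

```text
t: 8.58
eef_pos: [470.7, -389.9, 121.3]
tcp_rot: [3.14, -0.002, 2.814]
ft_force: [-0.1, -0.4, 0.9]
opening: 0.698
grip_force: 0.0
```

drive_tool:
  targets:
    - {"jaw": 0.1, "travel": [0, 0, 0], "twist": 0}
    - {"jaw": 0.1, "travel": [0, 0, 0], "twist": 0}
    - {"jaw": 0.1, "travel": [0, 0, 0], "twist": 0}
    - {"jaw": 0.1, "travel": [0, 0, 0], "twist": 0}
    - {"jaw": 0.1, "travel": [0, 0, 0], "twist": 0}
    - {"jaw": 0.1, "travel": [0, 0, 0], "twist": 0}
    - {"jaw": 0.1, "travel": [0, 0, 0], "twist": 0}
    - {"jaw": 0.1, "travel": [0, 0, 0], "twist": 0}

```text
t: 9.25
eef_pos: [470.1, -391.4, 121.7]
tcp_rot: [3.141, 0.0, 2.812]
ft_force: [0.8, 1.5, 2.6]
opening: 0.25
grip_force: 30.0
```

drive_tool:
  targets:
    - {"jaw": 0.1, "travel": [0, 0, -0.03], "twist": 0}
    - {"jaw": 0.1, "travel": [0, 0, -0.06], "twist": 0}
    - {"jaw": 0.1, "travel": [0, 0, -0.079], "twist": 0}
    - {"jaw": 0.1, "travel": [0, 0, -0.079], "twist": 0}
    - {"jaw": 0.1, "travel": [0, 0, -0.079], "twist": 0}

```text
t: 9.67
eef_pos: [470.2, -391.4, 201.0]
tcp_rot: [-3.141, 0.001, 2.812]
ft_force: [0.2, 0.3, -0.9]
opening: 0.247
grip_force: 30.0
```

```bash
python3 plan.py 460,-300,200,2.808 489,145,200,2.992 649.5,121,200,2.992
```

```text
at [ 470.2 -391.4  201. ] yaw 2.812 open 0.247 grip 30.0 F [ 0.2  0.3 -0.9] t 9.67 j6 -2.04
460,-300,200,2.808 rows 3 travel [np.float64(0.039), np.float64(0.083), np.float64(0.001)] twist 0.004
489,145,200,2.992 rows 6 travel [np.float64(0.059), np.float64(0.215), np.float64(-0.0)] twist -0.092
489,145,200,2.992 rows 6 travel [np.float64(0.039), np.float64(0.22), np.float64(-0.0)] twist -0.092
649.5,121,200,2.992 rows 5 travel [np.float64(-0.162), np.float64(0.0), np.float64(-0.0)] twist 0.0
```

```bash
python3 plan.py 500,-380,280,2.808 490,145,280,2.992 490,145,200,2.992 650,121,200,2.992
```

```text
at [ 470.2 -391.4  201. ] yaw 2.812 open 0.247 grip 30.0 F [ 0.2  0.3 -0.9] t 9.67 j6 -2.04
500,-380,280,2.808 rows 3 travel [np.float64(-0.025), np.float64(0.02), np.float64(-0.079)] twist 0.004
490,145,280,2.992 rows 7 travel [np.float64(0.091), np.float64(0.246), np.float64(-0.0)] twist -0.092
490,145,280,2.992 rows 7 travel [np.float64(0.068), np.float64(0.254), np.float64(-0.0)] twist -0.092
490,145,200,2.992 rows 2 travel [np.float64(0.0), np.float64(0.0), np.float64(0.08)] twist 0.0
650,121,200,2.992 rows 5 travel [np.float64(-0.162), np.float64(0.0), np.float64(-0.0)] twist 0.0
```

drive_tool:
  targets:
    - {"jaw": 0.1, "travel": [-0.01, 0.007, -0.03], "twist": 0}
    - {"jaw": 0.1, "travel": [-0.02, 0.014, -0.06], "twist": 0}
    - {"jaw": 0.1, "travel": [-0.025, 0.02, -0.079], "twist": 0}
    - {"jaw": 0.1, "travel": [-0.025, 0.02, -0.079], "twist": 0}

```text
t: 10.0
eef_pos: [501.9, -380.5, 281.8]
tcp_rot: [-3.14, 0.004, 2.813]
ft_force: [0.1, 0.3, -0.6]
opening: 0.244
grip_force: 30.0
```

drive_tool:
  targets:
    - {"jaw": 0.1, "travel": [0.011, 0.03, 0], "twist": -0.01}
    - {"jaw": 0.1, "travel": [0.022, 0.06, 0], "twist": -0.02}
    - {"jaw": 0.1, "travel": [0.036, 0.097, 0], "twist": -0.04}
    - {"jaw": 0.1, "travel": [0.05, 0.134, 0], "twist": -0.05}
    - {"jaw": 0.1, "travel": [0.064, 0.172, 0], "twist": -0.065}
    - {"jaw": 0.1, "travel": [0.078, 0.21, 0], "twist": -0.08}
    - {"jaw": 0.1, "travel": [0.091, 0.246, 0], "twist": -0.092}
    - {"jaw": 0.1, "travel": [0.091, 0.246, 0], "twist": -0.092}

```text
t: 10.67
eef_pos: [492.3, -113.1, 277.7]
tcp_rot: [3.14, -0.004, 2.908]
ft_force: [0.4, -0.8, -1.1]
opening: 0.252
grip_force: 30.0
```

drive_tool:
  targets:
    - {"jaw": 0.1, "travel": [0.01, 0.037, 0], "twist": -0.01}
    - {"jaw": 0.1, "travel": [0.02, 0.075, 0], "twist": -0.02}
    - {"jaw": 0.1, "travel": [0.03, 0.112, 0], "twist": -0.04}
    - {"jaw": 0.1, "travel": [0.04, 0.15, 0], "twist": -0.05}
    - {"jaw": 0.1, "travel": [0.05, 0.187, 0], "twist": -0.065}
    - {"jaw": 0.1, "travel": [0.06, 0.224, 0], "twist": -0.08}
    - {"jaw": 0.1, "travel": [0.068, 0.254, 0], "twist": -0.092}
    - {"jaw": 0.1, "travel": [0.068, 0.254, 0], "twist": -0.092}

```text
t: 11.33
eef_pos: [486.5, 148.3, 277.5]
tcp_rot: [3.142, -0.003, 3.0]
ft_force: [-0.6, 0.1, -1.9]
opening: 0.247
grip_force: 30.0
```

drive_tool:
  targets:
    - {"jaw": 0.1, "travel": [0, 0, 0.03], "twist": 0}
    - {"jaw": 0.1, "travel": [0, 0, 0.06], "twist": 0}
    - {"jaw": 0.1, "travel": [0, 0, 0.08], "twist": 0}
    - {"jaw": 0.1, "travel": [0, 0, 0.08], "twist": 0}
    - {"jaw": 0.1, "travel": [0, 0, 0.08], "twist": 0}

```text
t: 11.75
eef_pos: [487.0, 143.8, 198.3]
tcp_rot: [-3.14, -0.004, 2.995]
ft_force: [0.6, -0.4, -0.7]
opening: 0.251
grip_force: 30.0
```

```bash
python3 - <<'E'
from h import *
S=read_camera("scene")
cv2.imwrite("pics/g5.png",crop(S,230,120,120,90,6))
np.save("S2.npy",S,allow_pickle=True)
E
python3 plan.py 650,121,200,2.992
```

```text
at [487.7 144.  199.5] yaw 2.995 open 0.249 grip 30.0 F [ 0.3  1.  -0.3] t 11.8 j6 -1.27
650,121,200,2.992 rows 5 travel [np.float64(-0.164), np.float64(0.001), np.float64(-0.001)] twist 0.003
```

View pics/g5.png

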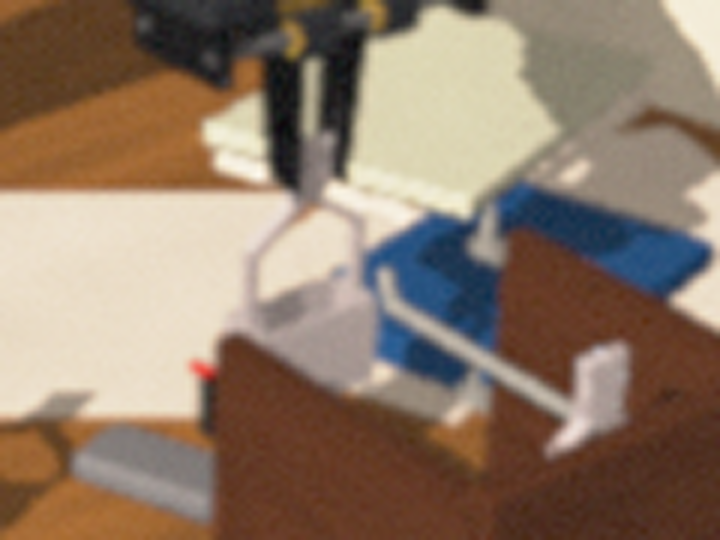

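The large caddy hangs on the bar at crop (600,390). The medium is held with its eye in line with the tip. Entering and hanging it.

drive_tool:
  targets:
    - {"jaw": 0.1, "travel": [-0.03, 0.001, 0], "twist": 0}
    - {"jaw": 0.1, "travel": [-0.06, 0.001, 0], "twist": 0}
    - {"jaw": 0.1, "travel": [-0.09, 0.001, 0], "twist": 0}
    - {"jaw": 0.1, "travel": [-0.12, 0.001, 0], "twist": 0}
    - {"jaw": 0.1, "travel": [-0.145, 0.001, 0], "twist": 0}
    - {"jaw": 0.1, "travel": [-0.164, 0.001, 0], "twist": 0}
    - {"jaw": 0.1, "travel": [-0.164, 0.001, 0], "twist": 0}
    - {"jaw": 0.1, "travel": [-0.164, 0.001, 0], "twist": 0}

```text
t: 12.47
eef_pos: [650.4, 121.2, 200.2]
tcp_rot: [3.141, 0.001, 2.995]
ft_force: [-0.8, 0.2, -1.6]
opening: 0.249
grip_force: 30.0
```

drive_tool:
  targets:
    - {"jaw": 0.1, "travel": [0, 0, 0.008], "twist": 0}
    - {"jaw": 0.1, "travel": [0, 0, 0.016], "twist": 0}
    - {"jaw": 0.1, "travel": [0, 0, 0.022], "twist": 0}
    - {"jaw": 0.1, "travel": [0, 0, 0.026], "twist": 0}
    - {"jaw": 0.1, "travel": [0, 0, 0.027], "twist": 0}
    - {"jaw": 0.1, "travel": [0, 0, 0.027], "twist": 0}

```text
t: 12.97
eef_pos: [649.7, 121.8, 172.3]
tcp_rot: [-3.142, -0.001, 2.996]
ft_force: [0.4, 0.3, -1.3]
opening: 0.247
grip_force: 30.0
```

drive_tool:
  targets:
    - {"jaw": 0.1, "travel": [0, 0, 0.002], "twist": 0}
    - {"jaw": 0.1, "travel": [0, 0, 0.003], "twist": 0}
    - {"jaw": 0.1, "travel": [0, 0, 0.003], "twist": 0}

```text
t: 13.22
eef_pos: [650.5, 122.1, 171.0]
tcp_rot: [3.141, 0.002, 2.996]
ft_force: [-1.9, 2.4, 6.5]
opening: 0.246
grip_force: 30.0
```

drive_tool:
  targets:
    - {"jaw": 0.4, "travel": [0, 0, 0], "twist": 0}
    - {"jaw": 0.4, "travel": [0, 0, 0], "twist": 0}
    - {"jaw": 0.4, "travel": [0, 0, 0], "twist": 0}
    - {"jaw": 0.4, "travel": [0, 0, -0.03], "twist": 0}
    - {"jaw": 0.4, "travel": [0, 0, -0.063], "twist": 0}
    - {"jaw": 0.4, "travel": [0, 0, -0.063], "twist": 0}
    - {"jaw": 0.4, "travel": [0, 0, -0.063], "twist": 0}

```text
t: 13.8
eef_pos: [650.6, 121.7, 234.4]
tcp_rot: [3.141, 0.003, 2.996]
ft_force: [0.0, 0.3, -0.9]
opening: 0.403
grip_force: 0.0
```

```bash
python3 plan.py 510,145,235,2.992 433.5,-271,235,3.451 433.5,-271,110,3.451
```

```text
at [650.6 121.7 234.4] yaw 2.996 open 0.403 grip 0.0 F [ 0.   0.3 -0.9] t 13.8 j6 -1.34
510,145,235,2.992 rows 4 travel [np.float64(0.142), np.float64(0.003), np.float64(-0.001)] twist 0.004
433.5,-271,235,3.451 rows 6 travel [np.float64(0.007), np.float64(-0.211), np.float64(-0.0)] twist -0.23
433.5,-271,235,3.451 rows 6 travel [np.float64(0.055), np.float64(-0.204), np.float64(-0.0)] twist -0.23
433.5,-271,110,3.451 rows 4 travel [np.float64(-0.0), np.float64(0.0), np.float64(0.125)] twist 0.0
```

The medium is hung; the bar took the load at 171 mm. For the small caddy I'll use the half-turned grasp (yaw 0.31) to stay off joint 6's limit, checking the picture on the way.

drive_tool:
  targets:
    - {"jaw": 0.6, "travel": [0.035, 0, 0], "twist": 0}
    - {"jaw": 0.6, "travel": [0.07, 0, 0], "twist": 0.1}
    - {"jaw": 0.6, "travel": [0.105, 0, 0], "twist": 0.2}
    - {"jaw": 0.6, "travel": [0.142, 0.003, 0], "twist": 0.32}
    - {"jaw": 0.6, "travel": [0.142, 0.003, 0], "twist": 0.44}
    - {"jaw": 0.6, "travel": [0.142, 0.003, 0], "twist": 0.56}
    - {"jaw": 0.6, "travel": [0.142, 0.003, 0], "twist": 0.68}
    - {"jaw": 0.6, "travel": [0.142, 0.003, 0], "twist": 0.8}

```text
t: 14.47
eef_pos: [509.3, 145.3, 231.7]
tcp_rot: [-3.14, -0.001, 2.19]
ft_force: [0.5, 0.5, 0.2]
opening: 0.602
grip_force: 0.0
```

```bash
python3 plan.py 500,0,235,1.3 433.5,-271,235,0.309; python3 - <<'E'
from h import *
T0=np.load("T0.npy",allow_pickle=True).item();T=read_camera("top")
for n,u,v in(("small",323,211),("mini",283,207),("leaf",300,150)):
    print(n,np.abs(T["frame"][v:v+30,u:u+40].astype(int)-T0["frame"][v:v+30,u:u+40]).mean().round(2))
E
```

```text
at [509.3 145.3 231.7] yaw 2.19 open 0.602 grip 0.0 F [0.5 0.5 0.2] t 14.47 j6 -0.47
500,0,235,1.3 rows 8 travel [np.float64(-0.113), np.float64(-0.092), np.float64(-0.003)] twist 0.89
433.5,-271,235,0.309 rows 5 travel [np.float64(-0.139), np.float64(0.004), np.float64(-0.0)] twist 0.495
433.5,-271,235,0.309 rows 5 travel [np.float64(-0.121), np.float64(0.07), np.float64(-0.0)] twist 0.495
small 11.12
mini 2.13
leaf 1.07
```

```bash
cat > seg.py <<'E'
from h import *
def segs(c,win,thr=75,vmin=60):
    u0,v0,u1,v1=win;f=c["frame"][v0:v1,u0:u1];h=cv2.cvtColor(f,cv2.COLOR_RGB2HSV)
    m=((h[...,1]<thr)&(h[...,2]>vmin)).astype(np.uint8)
    n,l,st,ce=cv2.connectedComponentsWithStats(m,connectivity=8);out=[]
    for i in range(1,n):
        if 60<st[i,4]<900:
            r=cv2.minAreaRect(np.argwhere(l==i)[:,::-1].astype(np.float32))
            out.append((st[i,4],(ce[i]+[u0,v0]).round(1).tolist(),(round(r[0][0]+u0,1),round(r[0][1]+v0,1)),tuple(np.round(r[1],1)),round(r[2],1)))
    return out
E
python3 - <<'E'
from seg import *
T0=np.load("T0.npy",allow_pickle=True).item();T=read_camera("top");np.save("T3.npy",T,allow_pickle=True)
W=(280,200,400,250)
for c in(T0,T):
    for o in segs(c,W):print(o)
    print()
d=np.abs(T["frame"].astype(int)-T0["frame"]).sum(2)>60
n,l,st,ce=cv2.connectedComponentsWithStats(d.astype(np.uint8))
print([(s[:5].tolist()) for s in st[1:] if s[4]>25])
E
```

```text
(np.int32(424), [385.3, 214.3], (383.0, 212.5), (np.float64(25.0), np.float64(32.0)), 90.0)
(np.int32(172), [302.6, 220.7], (303.1, 220.6), (np.float64(10.8), np.float64(16.8)), 71.6)
(np.int32(238), [342.1, 225.9], (342.8, 225.6), (np.float64(11.1), np.float64(23.0)), 74.7)

(np.int32(130), [396.6, 214.6], (395.5, 212.5), (np.float64(25.0), np.float64(7.0)), 90.0)
(np.int32(170), [302.6, 220.7], (303.1, 220.6), (np.float64(10.8), np.float64(16.8)), 71.6)
(np.int32(237), [342.0, 225.9], (342.8, 225.6), (np.float64(11.1), np.float64(22.9)), 74.1)

[[198, 131, 34, 31, 770], [162, 167, 10, 10, 43], [202, 167, 13, 26, 197], [0, 175, 286, 209, 19583], [331, 205, 67, 23, 913], [78, 207, 53, 53, 1203], [0, 292, 6, 7, 29], [223, 337, 6, 9, 28], [214, 345, 7, 13, 30], [241, 345, 50, 24, 340], [219, 364, 15, 20, 131], [283, 371, 13, 13, 101]]
```

The small and mini masks are unchanged; the difference was only the medium's missing shadow. Going on.

drive_tool:
  targets:
    - {"jaw": 0.6, "travel": [-0.014, -0.011, 0], "twist": 0.11}
    - {"jaw": 0.6, "travel": [-0.028, -0.023, 0], "twist": 0.22}
    - {"jaw": 0.6, "travel": [-0.042, -0.034, 0], "twist": 0.33}
    - {"jaw": 0.6, "travel": [-0.056, -0.046, 0], "twist": 0.44}
    - {"jaw": 0.6, "travel": [-0.07, -0.058, 0], "twist": 0.56}
    - {"jaw": 0.6, "travel": [-0.085, -0.069, 0], "twist": 0.67}
    - {"jaw": 0.6, "travel": [-0.1, -0.08, -0.003], "twist": 0.78}
    - {"jaw": 0.6, "travel": [-0.113, -0.092, -0.003], "twist": 0.89}

```text
t: 15.23
eef_pos: [501.4, -1.2, 235.2]
tcp_rot: [-3.141, 0.0, 1.305]
ft_force: [0.5, -0.8, -0.5]
opening: 0.6
grip_force: 0.0
```

drive_tool:
  targets:
    - {"jaw": 0.6, "travel": [-0.028, 0.001, 0], "twist": 0.1}
    - {"jaw": 0.6, "travel": [-0.056, 0.002, 0], "twist": 0.2}
    - {"jaw": 0.6, "travel": [-0.084, 0.003, 0], "twist": 0.3}
    - {"jaw": 0.6, "travel": [-0.112, 0.004, 0], "twist": 0.4}
    - {"jaw": 0.6, "travel": [-0.139, 0.004, 0], "twist": 0.495}
    - {"jaw": 0.6, "travel": [-0.139, 0.004, 0], "twist": 0.495}

```text
t: 15.73
eef_pos: [467.9, -138.6, 234.9]
tcp_rot: [-3.141, 0.001, 0.807]
ft_force: [0.4, -0.9, -0.8]
opening: 0.599
grip_force: 0.0
```

drive_tool:
  targets:
    - {"jaw": 0.6, "travel": [-0.03, 0.017, 0], "twist": 0.1}
    - {"jaw": 0.6, "travel": [-0.06, 0.034, 0], "twist": 0.2}
    - {"jaw": 0.6, "travel": [-0.09, 0.051, 0], "twist": 0.3}
    - {"jaw": 0.6, "travel": [-0.121, 0.07, 0], "twist": 0.42}
    - {"jaw": 0.6, "travel": [-0.121, 0.07, 0], "twist": 0.51}
    - {"jaw": 0.6, "travel": [-0.121, 0.07, 0], "twist": 0.51}
    - {"jaw": 0.6, "travel": [-0.121, 0.07, 0], "twist": 0.51}

```text
t: 16.32
eef_pos: [436.1, -270.8, 235.0]
tcp_rot: [-3.14, 0.0, 0.306]
ft_force: [0.4, 0.6, -0.9]
opening: 0.6
grip_force: 0.0
```

```bash
python3 plan.py 433.5,-271,110,0.29
```

```text
at [ 436.1 -270.8  235. ] yaw 0.306 open 0.6 grip 0.0 F [ 0.4  0.6 -0.9] t 16.32 j6 0.58
433.5,-271,110,0.29 rows 4 travel [np.float64(-0.003), np.float64(-0.001), np.float64(0.125)] twist 0.016
```

drive_tool:
  targets:
    - {"jaw": 0.6, "travel": [-0.003, 0, 0.04], "twist": 0.01}
    - {"jaw": 0.6, "travel": [-0.003, 0, 0.08], "twist": 0.01}
    - {"jaw": 0.6, "travel": [-0.003, 0, 0.11], "twist": 0.01}
    - {"jaw": 0.6, "travel": [-0.003, 0, 0.125], "twist": 0.01}
    - {"jaw": 0.6, "travel": [-0.003, 0, 0.125], "twist": 0.01}
    - {"jaw": 0.6, "travel": [-0.003, 0, 0.125], "twist": 0.01}

```text
t: 16.82
eef_pos: [433.6, -271.1, 110.5]
tcp_rot: [-3.14, 0.001, 0.296]
ft_force: [1.3, 0.5, 0.1]
opening: 0.597
grip_force: 0.0
```

drive_tool:
  targets:
    - {"jaw": 0.1, "travel": [0, 0, 0], "twist": 0}
    - {"jaw": 0.1, "travel": [0, 0, 0], "twist": 0}
    - {"jaw": 0.1, "travel": [0, 0, 0], "twist": 0}
    - {"jaw": 0.1, "travel": [0, 0, 0], "twist": 0}
    - {"jaw": 0.1, "travel": [0, 0, 0], "twist": 0}
    - {"jaw": 0.1, "travel": [0, 0, 0], "twist": 0}
    - {"jaw": 0.1, "travel": [0, 0, 0], "twist": 0}
    - {"jaw": 0.1, "travel": [0, 0, 0], "twist": 0}

```text
t: 17.48
eef_pos: [433.4, -272.2, 110.8]
tcp_rot: [3.142, -0.0, 0.291]
ft_force: [-0.0, 1.5, 3.5]
opening: 0.245
grip_force: 29.9
```

drive_tool:
  targets:
    - {"jaw": 0.1, "travel": [0, 0, -0.03], "twist": 0}
    - {"jaw": 0.1, "travel": [0, 0, -0.06], "twist": 0}
    - {"jaw": 0.1, "travel": [0, 0, -0.09], "twist": 0}
    - {"jaw": 0.1, "travel": [0, 0, -0.13], "twist": 0}
    - {"jaw": 0.1, "travel": [0, 0, -0.16], "twist": 0}
    - {"jaw": 0.1, "travel": [0, 0, -0.16], "twist": 0}
    - {"jaw": 0.1, "travel": [0, 0, -0.16], "twist": 0}

```text
t: 18.07
eef_pos: [433.5, -272.4, 271.6]
tcp_rot: [3.139, -0.001, 0.291]
ft_force: [-0.5, 0.3, -1.9]
opening: 0.252
grip_force: 29.9
```

```bash
python3 plan.py 490,145,270,-0.15 490,145,200,-0.15 612,126.5,200,-0.15
```

```text
at [ 433.5 -272.4  271.6] yaw 0.291 open 0.252 grip 29.9 F [-0.5  0.3 -1.9] t 18.07 j6 0.59
490,145,270,-0.15 rows 6 travel [np.float64(0.087), np.float64(-0.192), np.float64(0.001)] twist 0.22
490,145,270,-0.15 rows 6 travel [np.float64(0.043), np.float64(-0.206), np.float64(0.001)] twist 0.22
490,145,200,-0.15 rows 2 travel [np.float64(0.0), np.float64(-0.0), np.float64(0.07)] twist 0.0
612,126.5,200,-0.15 rows 4 travel [np.float64(0.123), np.float64(0.0), np.float64(-0.0)] twist 0.0
```

drive_tool:
  targets:
    - {"jaw": 0.1, "travel": [0.013, -0.028, 0], "twist": 0.03}
    - {"jaw": 0.1, "travel": [0.028, -0.061, 0], "twist": 0.07}
    - {"jaw": 0.1, "travel": [0.044, -0.096, 0], "twist": 0.11}
    - {"jaw": 0.1, "travel": [0.06, -0.132, 0], "twist": 0.15}
    - {"jaw": 0.1, "travel": [0.075, -0.165, 0], "twist": 0.19}
    - {"jaw": 0.1, "travel": [0.087, -0.192, 0], "twist": 0.22}

```text
t: 18.57
eef_pos: [460.9, -60.9, 268.9]
tcp_rot: [-3.14, 0.003, 0.069]
ft_force: [1.4, 0.0, -1.5]
opening: 0.248
grip_force: 30.0
```

drive_tool:
  targets:
    - {"jaw": 0.1, "travel": [0.008, -0.036, 0], "twist": 0.04}
    - {"jaw": 0.1, "travel": [0.016, -0.073, 0], "twist": 0.08}
    - {"jaw": 0.1, "travel": [0.023, -0.11, 0], "twist": 0.12}
    - {"jaw": 0.1, "travel": [0.03, -0.145, 0], "twist": 0.16}
    - {"jaw": 0.1, "travel": [0.037, -0.178, 0], "twist": 0.2}
    - {"jaw": 0.1, "travel": [0.043, -0.206, 0], "twist": 0.22}
    - {"jaw": 0.1, "travel": [0.043, -0.206, 0.03], "twist": 0.22}
    - {"jaw": 0.1, "travel": [0.043, -0.206, 0.05], "twist": 0.22}

```text
t: 19.23
eef_pos: [489.0, 146.7, 217.6]
tcp_rot: [3.141, 0.002, -0.147]
ft_force: [-0.1, 0.2, -1.4]
opening: 0.249
grip_force: 30.0
```

drive_tool:
  targets:
    - {"jaw": 0.1, "travel": [0, 0, 0.02], "twist": 0}
    - {"jaw": 0.1, "travel": [0, 0, 0.02], "twist": 0}
    - {"jaw": 0.1, "travel": [0, 0, 0.02], "twist": 0}
    - {"jaw": 0.1, "travel": [0, 0, 0.02], "twist": 0}

```text
t: 19.57
eef_pos: [490.2, 145.1, 200.8]
tcp_rot: [3.142, 0.0, -0.149]
ft_force: [0.6, 0.1, -1.7]
opening: 0.248
grip_force: 30.0
```

```bash
python3 plan.py 611.5,127,200,-0.15
```

```text
at [490.2 145.1 200.8] yaw -0.149 open 0.248 grip 30.0 F [ 0.6  0.1 -1.7] t 19.57 j6 1.88
611.5,127,200,-0.15 rows 4 travel [np.float64(0.123), np.float64(-0.0), np.float64(0.001)] twist 0.001
```

drive_tool:
  targets:
    - {"jaw": 0.1, "travel": [0.025, 0, 0], "twist": 0}
    - {"jaw": 0.1, "travel": [0.05, 0, 0], "twist": 0}
    - {"jaw": 0.1, "travel": [0.075, 0, 0], "twist": 0}
    - {"jaw": 0.1, "travel": [0.1, 0, 0], "twist": 0}
    - {"jaw": 0.1, "travel": [0.115, 0, 0], "twist": 0}
    - {"jaw": 0.1, "travel": [0.123, 0, 0], "twist": 0}
    - {"jaw": 0.1, "travel": [0.123, 0, 0], "twist": 0}
    - {"jaw": 0.1, "travel": [0.123, 0, 0], "twist": 0}

```text
t: 20.23
eef_pos: [611.2, 126.9, 201.0]
tcp_rot: [-3.141, 0.0, -0.149]
ft_force: [-0.9, 0.0, -1.6]
opening: 0.247
grip_force: 30.0
```

drive_tool:
  targets:
    - {"jaw": 0.1, "travel": [0, 0, 0.008], "twist": 0}
    - {"jaw": 0.1, "travel": [0, 0, 0.016], "twist": 0}
    - {"jaw": 0.1, "travel": [0, 0, 0.022], "twist": 0}
    - {"jaw": 0.1, "travel": [0, 0, 0.026], "twist": 0}
    - {"jaw": 0.1, "travel": [0, 0, 0.029], "twist": 0}
    - {"jaw": 0.1, "travel": [0, 0, 0.029], "twist": 0}
    - {"jaw": 0.1, "travel": [0, 0, 0.029], "twist": 0}

```text
t: 20.82
eef_pos: [611.8, 127.7, 172.1]
tcp_rot: [-3.14, -0.001, -0.149]
ft_force: [-0.3, 4.2, 4.2]
opening: 0.248
grip_force: 30.0
```

drive_tool:
  targets:
    - {"jaw": 0.1, "travel": [0, -0.002, 0], "twist": 0}
    - {"jaw": 0.1, "travel": [0, -0.002, 0], "twist": 0}
    - {"jaw": 0.4, "travel": [0, -0.002, 0], "twist": 0}
    - {"jaw": 0.4, "travel": [0, -0.002, 0], "twist": 0}
    - {"jaw": 0.4, "travel": [0, -0.002, 0], "twist": 0}
    - {"jaw": 0.4, "travel": [0, -0.002, -0.03], "twist": 0}
    - {"jaw": 0.4, "travel": [0, -0.002, -0.063], "twist": 0}
    - {"jaw": 0.4, "travel": [0, -0.002, -0.063], "twist": 0}

```text
t: 21.48
eef_pos: [613.9, 129.3, 240.2]
tcp_rot: [-3.139, -0.008, -0.149]
ft_force: [0.6, -0.6, 0.7]
opening: 0.4
grip_force: 0.0
```

drive_tool:
  targets:
    - {"jaw": 0.6, "travel": [-0.03, 0, 0], "twist": 0}
    - {"jaw": 0.6, "travel": [-0.06, 0, 0], "twist": 0}
    - {"jaw": 0.6, "travel": [-0.09, 0, 0], "twist": 0}
    - {"jaw": 0.6, "travel": [-0.11, 0, 0], "twist": 0}
    - {"jaw": 0.6, "travel": [-0.12, 0, 0], "twist": 0}
    - {"jaw": 0.6, "travel": [-0.12, 0, 0], "twist": 0}

```text
t: 21.98
eef_pos: [492.1, 147.1, 235.0]
tcp_rot: [-3.141, -0.0, -0.148]
ft_force: [0.2, 0.8, -0.3]
opening: 0.599
grip_force: 0.0
```

```bash
python3 - <<'E'
from seg import *
T=read_camera("top");S=read_camera("scene")
for o in segs(T,(280,200,330,250)):print(o)
# grey bits inside the cubby, top view: tabs on the bar
for o in segs(T,(190,120,240,190),90,110):print("cubby",o)
c=np.array([627.5,121.4]);R=np.array([[.9888,.1494],[-.1494,.9888]])
for x,zt in((61,192),(22,192),(-16,192)):print("expect tab",np.round(proj(T,[*(c+R@[x,3]),zt]),1),np.round(proj(S,[*(c+R@[x,3]),zt]),1))
cv2.imwrite("pics/h1.png",np.hstack([crop(T,165,115,80,80,5),crop(S,270,120,80,80,5)]))
E
python3 plan.py 448.6,-151.5,235,0.35
```

```text
(np.int32(170), [302.6, 220.7], (303.1, 220.6), (np.float64(10.8), np.float64(16.8)), 71.6)
expect tab [211.7 133.9] [329.5 178.9]
expect tab [209.4 147.8] [319.1 173. ]
expect tab [207.2 161.4] [309.5 167.5]
at [494.3 146.8 234.9] yaw -0.149 open 0.6 grip 0.0 F [-0.1 -0.   0.1] t 22.08 j6 1.88
448.6,-151.5,235,0.35 rows 4 travel [np.float64(-0.0), np.float64(0.151), np.float64(-0.0)] twist -0.25
448.6,-151.5,235,0.35 rows 4 travel [np.float64(-0.038), np.float64(0.146), np.float64(-0.0)] twist -0.25
```

View pics/h1.png

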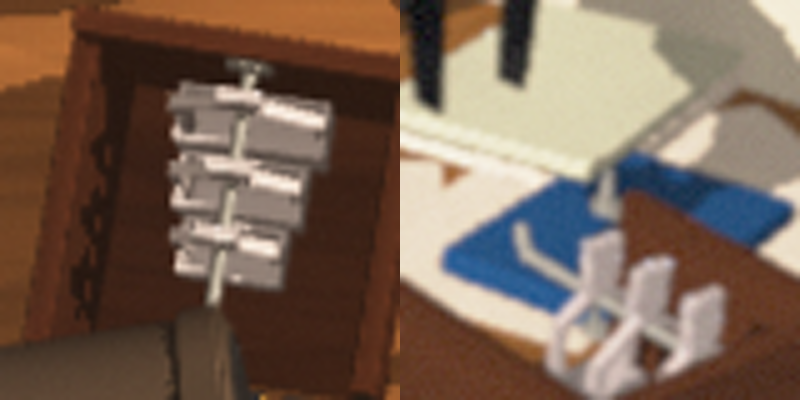

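Three caddies hang neatly on the bar, at left-crop (245,100), (237,175) and (228,245). The mini hasn't moved. Grasping the mini.

drive_tool:
  targets:
    - {"jaw": 0.5, "travel": [0, 0.037, 0], "twist": -0.06}
    - {"jaw": 0.5, "travel": [0, 0.075, 0], "twist": -0.12}
    - {"jaw": 0.5, "travel": [0, 0.113, 0], "twist": -0.18}
    - {"jaw": 0.5, "travel": [0, 0.151, 0], "twist": -0.25}
    - {"jaw": 0.5, "travel": [0, 0.151, 0], "twist": -0.25}

```text
t: 22.5
eef_pos: [471.5, -7.8, 234.4]
tcp_rot: [3.141, 0.0, 0.102]
ft_force: [0.7, 0.3, 0.6]
opening: 0.5
grip_force: 0.0
```

drive_tool:
  targets:
    - {"jaw": 0.5, "travel": [-0.01, 0.037, 0], "twist": -0.06}
    - {"jaw": 0.5, "travel": [-0.02, 0.074, 0], "twist": -0.12}
    - {"jaw": 0.5, "travel": [-0.029, 0.11, 0], "twist": -0.18}
    - {"jaw": 0.5, "travel": [-0.038, 0.146, 0], "twist": -0.25}
    - {"jaw": 0.5, "travel": [-0.038, 0.146, 0], "twist": -0.25}
    - {"jaw": 0.5, "travel": [-0.038, 0.146, 0], "twist": -0.25}
    - {"jaw": 0.5, "travel": [-0.038, 0.146, 0], "twist": -0.25}

```text
t: 23.08
eef_pos: [448.3, -152.0, 234.3]
tcp_rot: [-3.141, 0.0, 0.349]
ft_force: [0.8, -0.0, 0.0]
opening: 0.497
grip_force: 0.0
```

```bash
python3 plan.py 448.6,-151.5,98.5,0.35
```

```text
at [ 448.3 -152.   234.3] yaw 0.349 open 0.497 grip 0.0 F [ 0.8 -0.   0. ] t 23.08 j6 0.76
448.6,-151.5,98.5,0.35 rows 4 travel [np.float64(0.0), np.float64(-0.0), np.float64(0.136)] twist -0.001
```

drive_tool:
  targets:
    - {"jaw": 0.5, "travel": [0, 0, 0.04], "twist": 0}
    - {"jaw": 0.5, "travel": [0, 0, 0.08], "twist": 0}
    - {"jaw": 0.5, "travel": [0, 0, 0.115], "twist": 0}
    - {"jaw": 0.5, "travel": [0, 0, 0.136], "twist": 0}
    - {"jaw": 0.5, "travel": [0, 0, 0.136], "twist": 0}
    - {"jaw": 0.5, "travel": [0, 0, 0.136], "twist": 0}

```text
t: 23.58
eef_pos: [448.1, -150.7, 98.3]
tcp_rot: [-3.14, 0.001, 0.352]
ft_force: [0.4, -1.2, 1.0]
opening: 0.499
grip_force: 0.0
```

drive_tool:
  targets:
    - {"jaw": 0.1, "travel": [0, 0, 0], "twist": 0}
    - {"jaw": 0.1, "travel": [0, 0, 0], "twist": 0}
    - {"jaw": 0.1, "travel": [0, 0, 0], "twist": 0}
    - {"jaw": 0.1, "travel": [0, 0, 0], "twist": 0}
    - {"jaw": 0.1, "travel": [0, 0, 0], "twist": 0}
    - {"jaw": 0.1, "travel": [0, 0, 0], "twist": 0}
    - {"jaw": 0.1, "travel": [0, 0, 0], "twist": 0}

```text
t: 24.17
eef_pos: [448.1, -151.8, 99.4]
tcp_rot: [3.141, -0.001, 0.351]
ft_force: [-1.6, 1.6, 8.4]
opening: 0.25
grip_force: 30.0
```

drive_tool:
  targets:
    - {"jaw": 0.1, "travel": [0, 0, -0.03], "twist": 0}
    - {"jaw": 0.1, "travel": [0, 0, -0.06], "twist": 0}
    - {"jaw": 0.1, "travel": [0, 0, -0.09], "twist": 0}
    - {"jaw": 0.1, "travel": [0, 0, -0.12], "twist": 0}
    - {"jaw": 0.1, "travel": [0, 0, -0.14], "twist": 0}
    - {"jaw": 0.1, "travel": [0, 0, -0.14], "twist": 0}
    - {"jaw": 0.1, "travel": [0, 0, -0.14], "twist": 0}

```text
t: 24.75
eef_pos: [447.7, -151.7, 239.2]
tcp_rot: [3.14, -0.001, 0.351]
ft_force: [-0.5, -0.3, -2.4]
opening: 0.248
grip_force: 29.9
```

```bash
python3 plan.py 480,145.5,240,-0.15 480,145.5,201,-0.15 573,133,201,-0.15
```

```text
at [ 447.7 -151.7  239.2] yaw 0.351 open 0.248 grip 29.9 F [-0.5 -0.3 -2.4] t 24.75 j6 0.75
480,145.5,240,-0.15 rows 8 travel [np.float64(0.132), np.float64(-0.268), np.float64(-0.001)] twist 0.501
480,145.5,201,-0.15 rows 1 travel [np.float64(0.0), np.float64(-0.0), np.float64(0.039)] twist 0.0
573,133,201,-0.15 rows 3 travel [np.float64(0.094), np.float64(-0.002), np.float64(-0.0)] twist 0.0
```

drive_tool:
  targets:
    - {"jaw": 0.1, "travel": [0.016, -0.03, 0], "twist": 0.06}
    - {"jaw": 0.1, "travel": [0.033, -0.067, 0], "twist": 0.12}
    - {"jaw": 0.1, "travel": [0.05, -0.101, 0], "twist": 0.18}
    - {"jaw": 0.1, "travel": [0.067, -0.135, 0], "twist": 0.25}
    - {"jaw": 0.1, "travel": [0.084, -0.17, 0], "twist": 0.31}
    - {"jaw": 0.1, "travel": [0.1, -0.203, 0], "twist": 0.38}
    - {"jaw": 0.1, "travel": [0.117, -0.238, 0], "twist": 0.44}
    - {"jaw": 0.1, "travel": [0.132, -0.268, 0], "twist": 0.5}

```text
t: 25.42
eef_pos: [478.8, 147.6, 237.0]
tcp_rot: [3.141, 0.003, -0.152]
ft_force: [0.4, -0.9, -0.3]
opening: 0.25
grip_force: 30.0
```

drive_tool:
  targets:
    - {"jaw": 0.1, "travel": [0, 0, 0.02], "twist": 0}
    - {"jaw": 0.1, "travel": [0, 0, 0.037], "twist": 0}
    - {"jaw": 0.1, "travel": [0, 0, 0.037], "twist": 0}
    - {"jaw": 0.1, "travel": [0, 0, 0.037], "twist": 0}
    - {"jaw": 0.1, "travel": [0, 0, 0.037], "twist": 0}

```text
t: 25.83
eef_pos: [479.7, 145.1, 201.6]
tcp_rot: [3.141, 0.001, -0.15]
ft_force: [1.0, -0.6, -1.5]
opening: 0.249
grip_force: 30.0
```

```bash
python3 plan.py 574.5,132.5,202,-0.15
```

```text
at [479.7 145.1 201.6] yaw -0.15 open 0.249 grip 30.0 F [ 1.  -0.6 -1.5] t 25.83 j6 1.88
574.5,132.5,202,-0.15 rows 3 travel [np.float64(0.096), np.float64(-0.002), np.float64(-0.0)] twist 0.0
```

drive_tool:
  targets:
    - {"jaw": 0.1, "travel": [0.02, -0.001, 0], "twist": 0}
    - {"jaw": 0.1, "travel": [0.045, -0.002, 0], "twist": 0}
    - {"jaw": 0.1, "travel": [0.07, -0.002, 0], "twist": 0}
    - {"jaw": 0.1, "travel": [0.088, -0.002, 0], "twist": 0}
    - {"jaw": 0.1, "travel": [0.096, -0.002, 0], "twist": 0}
    - {"jaw": 0.1, "travel": [0.096, -0.002, 0], "twist": 0}
    - {"jaw": 0.1, "travel": [0.096, -0.002, 0], "twist": 0}

```text
t: 26.42
eef_pos: [574.2, 132.8, 201.7]
tcp_rot: [-3.142, 0.0, -0.15]
ft_force: [-0.8, -0.1, -1.0]
opening: 0.251
grip_force: 30.0
```

drive_tool:
  targets:
    - {"jaw": 0.1, "travel": [0, 0, 0.008], "twist": 0}
    - {"jaw": 0.1, "travel": [0, 0, 0.016], "twist": 0}
    - {"jaw": 0.1, "travel": [0, 0, 0.022], "twist": 0}
    - {"jaw": 0.1, "travel": [0, 0, 0.026], "twist": 0}
    - {"jaw": 0.1, "travel": [0, 0, 0.029], "twist": 0}
    - {"jaw": 0.1, "travel": [0, 0, 0.029], "twist": 0}
    - {"jaw": 0.1, "travel": [0, 0, 0.029], "twist": 0}

```text
t: 27.0
eef_pos: [574.5, 133.4, 172.9]
tcp_rot: [-3.141, 0.0, -0.149]
ft_force: [-3.3, 1.7, 3.2]
opening: 0.252
grip_force: 30.0
```

drive_tool:
  targets:
    - {"jaw": 0.1, "travel": [0, -0.001, 0], "twist": 0}
    - {"jaw": 0.1, "travel": [0, -0.001, 0], "twist": 0}
    - {"jaw": 0.4, "travel": [0, -0.001, 0], "twist": 0}
    - {"jaw": 0.4, "travel": [0, -0.001, 0], "twist": 0}
    - {"jaw": 0.4, "travel": [0, -0.001, 0], "twist": 0}
    - {"jaw": 0.4, "travel": [0, -0.001, -0.03], "twist": 0}
    - {"jaw": 0.4, "travel": [0, -0.001, -0.063], "twist": 0}
    - {"jaw": 0.4, "travel": [0, -0.001, -0.063], "twist": 0}

```text
t: 27.67
eef_pos: [577.0, 134.5, 241.1]
tcp_rot: [-3.139, -0.008, -0.149]
ft_force: [-0.3, -0.2, 0.0]
opening: 0.401
grip_force: 0.0
```

drive_tool:
  targets:
    - {"jaw": 0.5, "travel": [-0.02, 0.03, 0], "twist": -0.12}
    - {"jaw": 0.5, "travel": [-0.04, 0.06, 0], "twist": -0.24}
    - {"jaw": 0.5, "travel": [-0.06, 0.09, 0], "twist": -0.36}
    - {"jaw": 0.5, "travel": [-0.07, 0.12, 0], "twist": -0.48}
    - {"jaw": 0.5, "travel": [-0.08, 0.15, 0], "twist": -0.6}
    - {"jaw": 0.5, "travel": [-0.08, 0.18, 0], "twist": -0.72}
    - {"jaw": 0.5, "travel": [-0.08, 0.2, 0], "twist": -0.84}
    - {"jaw": 0.5, "travel": [-0.08, 0.2, 0], "twist": -0.96}

```text
t: 28.33
eef_pos: [465.9, -54.6, 235.7]
tcp_rot: [3.14, -0.0, 0.814]
ft_force: [-0.7, 0.8, -0.8]
opening: 0.501
grip_force: 0.0
```

```bash
python3 - <<'E'
from seg import *
T=read_camera("top");S=read_camera("scene");np.save("T5.npy",T,allow_pickle=True)
cv2.imwrite("pics/h2.png",np.hstack([crop(T,175,115,64,75,6),crop(S,275,125,64,75,6)]))
# leaf top: pale orange mask
h=cv2.cvtColor(T["frame"],cv2.COLOR_RGB2HSV);f=T["frame"]
m=np.zeros(f.shape[:2],np.uint8);w=(slice(148,185),slice(308,380))
m[w]=((f[w][...,0]>200)&(f[w][...,1]>140)).astype(np.uint8)
n,l,st,ce=cv2.connectedComponentsWithStats(m);i=1+st[1:,4].argmax()
pts=np.argwhere(l==i)[:,::-1].astype(np.float32);r=cv2.minAreaRect(pts);b=cv2.boxPoints(r);print(st[i],r)
W=np.array([onz(T,*p,175)[:2] for p in b]);print(W.round(1),W.mean(0).round(1))
v=max((W[1]-W[0],W[2]-W[1]),key=np.linalg.norm);print(np.linalg.norm(v),"yaw",np.arctan2(v[0],-v[1])if v[1]<0 else np.arctan2(-v[0],v[1]))
E
python3 plan.py 613.7,-249.1,250,1.785
```

```text
[313 155  61  16 230] ((342.8565368652344, 162.3348846435547), (3.7375800609588623, 61.60298538208008), 77.82854461669922)
[[ 600.3 -164. ]
 [ 637.8 -331.8]
 [ 627.6 -334. ]
 [ 590.2 -166.2]] [ 614. -249.]
171.9616861262364 yaw 0.21965278869286076
at [466.2 -52.5 235.6] yaw 0.811 open 0.498 grip 0.0 F [ 0.3 -0.6 -0.5] t 28.43 j6 0.51
613.7,-249.1,250,1.785 rows 5 travel [np.float64(-0.02), np.float64(0.121), np.float64(-0.007)] twist -0.487
613.7,-249.1,250,1.785 rows 5 travel [np.float64(-0.075), np.float64(0.098), np.float64(-0.007)] twist -0.487
```

View pics/h2.png

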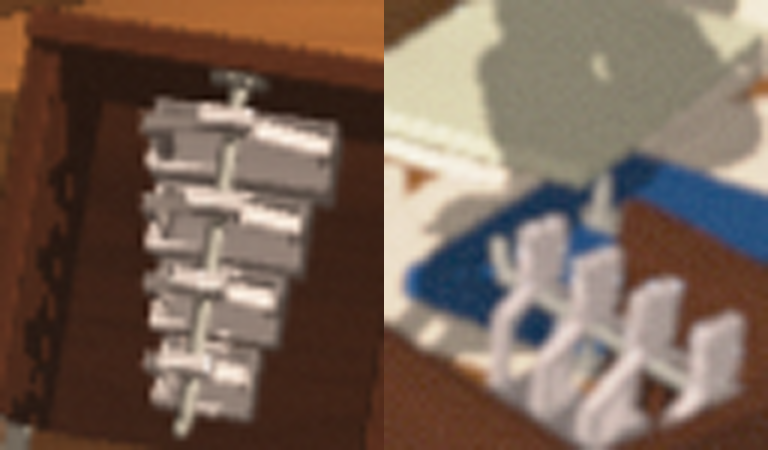

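All four caddies hang in order; the tabs in the right crop run from (540,260) for the mini to (720,340) for the large. On to the leaf: centre (614, −249), yaw 0.218. My picture budget is used up, so from here I work from numbers.

drive_tool:
  targets:
    - {"jaw": 0.5, "travel": [-0.004, 0.024, 0], "twist": -0.1}
    - {"jaw": 0.5, "travel": [-0.008, 0.048, 0], "twist": -0.2}
    - {"jaw": 0.5, "travel": [-0.012, 0.072, -0.007], "twist": -0.3}
    - {"jaw": 0.5, "travel": [-0.016, 0.097, -0.007], "twist": -0.4}
    - {"jaw": 0.5, "travel": [-0.02, 0.121, -0.007], "twist": -0.487}
    - {"jaw": 0.5, "travel": [-0.02, 0.121, -0.007], "twist": -0.487}

```text
t: 28.93
eef_pos: [542.3, -151.7, 242.1]
tcp_rot: [3.14, 0.0, 1.298]
ft_force: [-0.7, 0.0, -0.3]
opening: 0.496
grip_force: 0.0
```

drive_tool:
  targets:
    - {"jaw": 0.5, "travel": [-0.015, 0.02, 0], "twist": -0.1}
    - {"jaw": 0.5, "travel": [-0.03, 0.04, 0], "twist": -0.2}
    - {"jaw": 0.5, "travel": [-0.045, 0.06, -0.007], "twist": -0.3}
    - {"jaw": 0.5, "travel": [-0.06, 0.08, -0.007], "twist": -0.4}
    - {"jaw": 0.5, "travel": [-0.075, 0.098, -0.007], "twist": -0.49}
    - {"jaw": 0.5, "travel": [-0.075, 0.098, -0.007], "twist": -0.49}
    - {"jaw": 0.5, "travel": [-0.075, 0.098, -0.007], "twist": -0.49}
    - {"jaw": 0.5, "travel": [-0.075, 0.098, -0.007], "twist": -0.49}

```text
t: 29.6
eef_pos: [613.9, -247.0, 249.2]
tcp_rot: [-3.141, -0.001, 1.784]
ft_force: [0.5, -0.3, -0.4]
opening: 0.501
grip_force: 0.0
```

```bash
python3 plan.py 614,-249,149,1.788
```

```text
at [ 613.9 -247.   249.2] yaw 1.784 open 0.501 grip 0.0 F [ 0.5 -0.3 -0.4] t 29.6 j6 -0.7
614,-249,149,1.788 rows 3 travel [np.float64(-0.002), np.float64(-0.0), np.float64(0.1)] twist -0.004
```

drive_tool:
  targets:
    - {"jaw": 0.5, "travel": [-0.002, 0, 0.035], "twist": 0}
    - {"jaw": 0.5, "travel": [-0.002, 0, 0.065], "twist": 0}
    - {"jaw": 0.5, "travel": [-0.002, 0, 0.09], "twist": 0}
    - {"jaw": 0.5, "travel": [-0.002, 0, 0.1], "twist": 0}
    - {"jaw": 0.5, "travel": [-0.002, 0, 0.1], "twist": 0}
    - {"jaw": 0.5, "travel": [-0.002, 0, 0.1], "twist": 0}

```text
t: 30.1
eef_pos: [614.9, -249.8, 150.6]
tcp_rot: [3.141, 0.0, 1.787]
ft_force: [0.3, 0.0, 0.7]
opening: 0.496
grip_force: 0.0
```

drive_tool:
  targets:
    - {"jaw": 0.05, "travel": [0, 0, 0], "twist": 0}
    - {"jaw": 0.05, "travel": [0, 0, 0], "twist": 0}
    - {"jaw": 0.05, "travel": [0, 0, 0], "twist": 0}
    - {"jaw": 0.05, "travel": [0, 0, 0], "twist": 0}
    - {"jaw": 0.05, "travel": [0, 0, 0], "twist": 0}
    - {"jaw": 0.05, "travel": [0, 0, 0], "twist": 0}
    - {"jaw": 0.05, "travel": [0, 0, 0], "twist": 0}

```text
t: 30.68
eef_pos: [614.5, -250.3, 149.8]
tcp_rot: [-3.142, 0.0, 1.788]
ft_force: [-0.1, 0.3, 1.7]
opening: 0.126
grip_force: 30.0
```

```bash
python3 plan.py; python3 -c "
from cell import state;print(state()['moment'])"
```

```text
at [ 614.5 -250.3  149.8] yaw 1.788 open 0.126 grip 30.0 F [-0.1  0.3  1.7] t 30.68 j6 -0.7
[-0.1087435   0.27414956  0.00397656]
```

drive_tool:
  targets:
    - {"jaw": 0.05, "travel": [0, 0, -0.015], "twist": 0}
    - {"jaw": 0.05, "travel": [0, 0, -0.04], "twist": 0}
    - {"jaw": 0.05, "travel": [0, 0, -0.07], "twist": 0}
    - {"jaw": 0.05, "travel": [0, 0, -0.1], "twist": 0}
    - {"jaw": 0.05, "travel": [0, 0, -0.13], "twist": 0}
    - {"jaw": 0.05, "travel": [0, 0, -0.155], "twist": 0}
    - {"jaw": 0.05, "travel": [0, 0, -0.17], "twist": 0}
    - {"jaw": 0.05, "travel": [0, 0, -0.17], "twist": 0}

```text
t: 31.35
eef_pos: [615.2, -250.6, 322.9]
tcp_rot: [3.138, 0.003, 1.788]
ft_force: [1.1, -0.5, -2.1]
opening: 0.124
grip_force: 30.0
```

```bash
python3 plan.py 480,145,320,1.02; python3 -c "
from cell import state;print(state()['moment'])"
```

```text
at [ 615.2 -250.6  322.9] yaw 1.788 open 0.124 grip 30.0 F [ 1.1 -0.5 -2.1] t 31.35 j6 -0.7
480,145,320,1.02 rows 6 travel [np.float64(0.208), np.float64(-0.023), np.float64(0.001)] twist 0.384
480,145,320,1.02 rows 6 travel [np.float64(0.184), np.float64(-0.1), np.float64(0.001)] twist 0.384
[-0.08323389  0.02800008 -0.0106937 ]
```

drive_tool:
  targets:
    - {"jaw": 0.05, "travel": [0.025, -0.003, 0], "twist": 0.05}
    - {"jaw": 0.05, "travel": [0.055, -0.006, 0], "twist": 0.1}
    - {"jaw": 0.05, "travel": [0.085, -0.01, 0], "twist": 0.16}
    - {"jaw": 0.05, "travel": [0.115, -0.013, 0], "twist": 0.21}
    - {"jaw": 0.05, "travel": [0.15, -0.017, 0], "twist": 0.27}
    - {"jaw": 0.05, "travel": [0.18, -0.02, 0], "twist": 0.33}
    - {"jaw": 0.05, "travel": [0.208, -0.023, 0], "twist": 0.384}
    - {"jaw": 0.05, "travel": [0.208, -0.023, 0], "twist": 0.384}

```text
t: 32.02
eef_pos: [545.4, -48.2, 318.5]
tcp_rot: [-3.139, -0.001, 1.403]
ft_force: [0.7, 0.0, -3.1]
opening: 0.125
grip_force: 30.0
```

drive_tool:
  targets:
    - {"jaw": 0.05, "travel": [0.03, -0.016, 0], "twist": 0.06}
    - {"jaw": 0.05, "travel": [0.06, -0.033, 0], "twist": 0.12}
    - {"jaw": 0.05, "travel": [0.09, -0.05, 0], "twist": 0.18}
    - {"jaw": 0.05, "travel": [0.12, -0.066, 0], "twist": 0.25}
    - {"jaw": 0.05, "travel": [0.15, -0.083, 0], "twist": 0.32}
    - {"jaw": 0.05, "travel": [0.172, -0.093, 0], "twist": 0.36}
    - {"jaw": 0.05, "travel": [0.184, -0.1, 0], "twist": 0.384}
    - {"jaw": 0.05, "travel": [0.184, -0.1, 0], "twist": 0.384}

```text
t: 32.68
eef_pos: [478.2, 147.9, 318.4]
tcp_rot: [-3.14, 0.001, 1.021]
ft_force: [0.8, -0.4, -3.1]
opening: 0.128
grip_force: 30.0
```

drive_tool:
  targets:
    - {"jaw": 0.05, "travel": [0, 0, 0.03], "twist": 0}
    - {"jaw": 0.05, "travel": [0, 0, 0.06], "twist": 0}
    - {"jaw": 0.05, "travel": [0, 0, 0.075], "twist": 0}
    - {"jaw": 0.05, "travel": [0, 0, 0.075], "twist": 0}
    - {"jaw": 0.05, "travel": [0, 0, 0.075], "twist": 0}
    - {"jaw": 0.05, "travel": [0, 0, 0.075], "twist": 0}

```text
t: 33.18
eef_pos: [479.0, 145.0, 243.7]
tcp_rot: [-3.14, 0.002, 1.02]
ft_force: [-2.0, -2.5, -4.0]
opening: 0.127
grip_force: 30.0
```

```bash
python3 plan.py; python3 - <<'E'
from seg import *
T=read_camera("top");S=read_camera("scene");s=state()
np.save("T6.npy",T,allow_pickle=True);np.save("S6.npy",S,allow_pickle=True)
p=s["eef_pos"];ps=s["tcp_rot"][2]-np.pi/2;z=p[2]-139.8
kn=p[:2]+101*np.array([-np.sin(ps),np.cos(ps)]);print("leaf z",z,"knuckle est",kn)
for n,c in(("top",T),("scene",S)):
    print(n,"knH top",np.round(proj(c,[*kn,z+140]),1),"knL",np.round(proj(c,[*kn,z+50]),1),"pinH tip",np.round(proj(c,[533.3,229,172]),1),"pinL",np.round(proj(c,[533.3,229,82]),1))
E
```

```text
at [479.  145.  243.7] yaw 1.02 open 0.127 grip 30.0 F [-2.  -2.5 -4. ] t 33.18 j6 0.71
leaf z 104.46126127182518 knuckle est [532.09785779 231.46837002]
top knH top [164.9 189.3] knL [170.9 190.9] pinH tip [170.7 190.2] pinL [176.  191.7]
scene knH top [312.  131.4] knL [309.6 158.4] pinH tip [309.9 153.7] pinL [307.7 178.9]
```

The lower knuckle is at the height of the upper pin's bracket, so it has to come in from the side. I'll raise, back off toward the robot, lower to leaf z = 56, then approach.

drive_tool:
  targets:
    - {"jaw": 0.05, "travel": [0, 0, -0.03], "twist": 0}
    - {"jaw": 0.05, "travel": [0, 0, -0.05], "twist": 0}
    - {"jaw": 0.05, "travel": [-0.01, -0.015, -0.05], "twist": 0}
    - {"jaw": 0.05, "travel": [-0.02, -0.03, -0.05], "twist": 0}
    - {"jaw": 0.05, "travel": [-0.026, -0.043, -0.05], "twist": 0}
    - {"jaw": 0.05, "travel": [-0.026, -0.043, -0.05], "twist": 0}
    - {"jaw": 0.05, "travel": [-0.026, -0.043, -0.05], "twist": 0}

```text
t: 33.87
eef_pos: [429.5, 146.6, 295.4]
tcp_rot: [3.14, -0.002, 1.02]
ft_force: [0.4, -1.6, -2.1]
opening: 0.121
grip_force: 30.0
```

drive_tool:
  targets:
    - {"jaw": 0.05, "travel": [0, 0, 0.035], "twist": 0}
    - {"jaw": 0.05, "travel": [0, 0, 0.07], "twist": 0}
    - {"jaw": 0.05, "travel": [0, 0, 0.096], "twist": 0}
    - {"jaw": 0.05, "travel": [0, 0, 0.096], "twist": 0}
    - {"jaw": 0.05, "travel": [0, 0, 0.096], "twist": 0}
    - {"jaw": 0.05, "travel": [0, 0, 0.096], "twist": 0}

```text
t: 34.37
eef_pos: [430.5, 146.5, 200.0]
tcp_rot: [3.14, -0.002, 1.02]
ft_force: [0.9, -0.4, -3.0]
opening: 0.124
grip_force: 30.0
```

```bash
python3 plan.py; python3 - <<'E'
from seg import *
T=read_camera("top");S=read_camera("scene");s=state()
np.save("T7.npy",T,allow_pickle=True);np.save("S7.npy",S,allow_pickle=True)
p=s["eef_pos"];ps=s["tcp_rot"][2]-np.pi/2;z=p[2]-139.8
kn=p[:2]+101*np.array([-np.sin(ps),np.cos(ps)]);print("leaf z",z,"knuckle est",kn)
for n,c in(("top",T),("scene",S)):
    k=np.array(proj(c,[*kn,z+140]));q=np.array(proj(c,[533.3,229,172]))
    print(n,"knH top",k.round(1),"knL",np.round(proj(c,[*kn,z+50]),1),"pinH tip",q.round(1))
    u,v=np.round((k+q)/2).astype(int)
    g=c["frame"][v-14:v+15,u-22:u+22].astype(int)
    h=cv2.cvtColor(c["frame"][v-14:v+15,u-22:u+22],cv2.COLOR_RGB2HSV)
    print("origin",u-22,v-14)
    for r in range(g.shape[0]):print("".join("#" if h[r,i,1]<60 and h[r,i,2]>150 else "+" if h[r,i,1]<75 and h[r,i,2]>80 else ":" if h[r,i,2]<60 else "o" if h[r,i,2]>180 else "." for i in range(g.shape[1])))
E
```

```text
at [430.5 146.5 200. ] yaw 1.02 open 0.124 grip 30.0 F [ 0.9 -0.4 -3. ] t 34.37 j6 0.73
leaf z 60.42646061324248 knuckle est [483.11974844 232.55370141]
top knH top [167.2 208.2] knL [172.8 208.5] pinH tip [170.7 190.2]
origin 147 185
........................####...::.:::.......
........................####.++++.:::.......
.......................####+.++++.........::
.......................####+.++++...........
......................+#####++++............
......................+++###++###...........
......................++++##+++##...........
.......................####++++##...........
............................####+...........
.............................+++............
............................................
............................................
............................................
............................................
++.....:....................................
.......:....................................
.......:....................................
........+...................................
............................................
..........
[... 1128 characters left out ...]
##+++++++++++++++++++++++
oooooooooooo+#########++++++++++++++++++++++
oooooooooooo+########+++++++++++++++++#+++#+
oooooooooooo#####+++++++++++++++++++++++####
oooooooooooo+#####+++++++++++++++++++++++###
ooooooooooooo#####++#+++++++++++++...++++++#
ooooooooooooo######+++++++++++++........++++
ooooooooooooo####+#++++#+++++++............+
ooooooooooooo######++++++++++++.............
ooooooooooooo######++++++++++#+.............
ooooooooooooo######.....+++++#++............
ooooooooooooo####+.........+##++............
ooooooooooooo##+...........+##++............
ooooooooooooo#++++++......++##+++...........
ooooooooooooo.+++++++++..++###+++...........
ooooooooooooo.#+######++.++####+............
```

```bash
python3 - <<'E'
import numpy as np,cv2
T=np.load("T7.npy",allow_pickle=True).item();T5=np.load("T5.npy",allow_pickle=True).item()
def pr(c,u0,u1,v0,v1):
    h=cv2.cvtColor(c["frame"],cv2.COLOR_RGB2HSV)
    print("     "+" ".join(f"{u:3d}" for u in range(u0,u1)))
    for v in range(v0,v1):print(v," "+" ".join(f"{h[v,u,2]:3d}" if h[v,u,1]<95 else " . " for u in range(u0,u1)))
pr(T,164,182,203,220);pr(T,164,182,182,197);pr(T5,164,182,182,197)
E
```

```text
164 165 166 167 168 169 170 171 172 173 174 175 176 177 178 179 180 181
203   .   .   .   .   .   .   .  166  .   .   .   .   .   .   .   .   .   . 
204   .   .   .   .   .   .   .  185 184 150  .   .   .   .   .   .   .   . 
205   .   .   .   .   .  122 113 154 180 179 161 130  .   .   .   .   .   . 
206  227 238  .   .  133 118 109 115  .  142 165 172 148  .   .   .   .   . 
207  245 247 229  .  118 154 143 117 111 101 122 166 164  .   .   .   .   . 
208  247 246 233 148 119 165  .   .  117 108 104 115 161 131  .   .   .   . 
209  248 248 208 126 147 183 169  .   .  110 110 133 160  .   .   .   .   . 
210  249 233 156 100  .   .  182 173 114 111 115 111 105  .   .   .   .   . 
211  248 217 138 111 103  .   .  153 119 112 112  .   .   .   .   .   .   . 
212  247 243 239 174 116  97  93 112 115 114  .   .   .   .   .   .   .   . 
213  247 248 248 232  .  121  94  85  90  85  .   .   .   .   .   .   .   . 
214  248 236 213 196  .   .   70  64  66  .   .   .   .   .   .   .   .   . 
215  163 136 105 100  .   .   .   .   .   .   .   .   .   .   .   .   .   . 
216   .   .   .   .   .   .
[... 2043 characters left out ...]
  .   . 
188   .   .   .   .   .  138 211 223 218 200 156  .  111 114 113  99  .   . 
189   .   .   .   .   .  147 166 177 190 194 170 121 113 114 112  99  .   . 
190   .   .   .   .   .  116 104 136 153 178 178 127 139 171 189 156  .   . 
191   .   .   .   .   .  113 102 104 142 174 170 118 101 145 192 180  .   . 
192   .   .   .   .   .   .  160 161 169 166 138 102  81 136 176 173  .   . 
193   .   .   .   .   .   .   .  152 154 127 135 158 159 170 179 150  .   . 
194   .   .   .   .   .   .   .   .   .   .   .   .  161 150 152  .   .   . 
195   .   .   .   .   .   .   .   .   .   .   .   .   .   .   .   .   .   . 
196   .   .   .   .   .   .   .   .   .   .   .   .   .   .   .   .   .   .
```

```bash
python3 - <<'E'
from h import *
T=np.load("T7.npy",allow_pickle=True).item();S=np.load("S7.npy",allow_pickle=True).item()
p=np.array([430.5,146.5]);ps=1.02-np.pi/2;z=60.2
L=lambda x,y,zz:[*(p+[x*np.cos(ps)-y*np.sin(ps),x*np.sin(ps)+y*np.cos(ps)]),z+zz]
for n,c in(("top",T),("scene",S)):
    for nm,q in(("edge top +x",(6,88,165)),("edge top -x",(-6,88,165)),("free top",(0,-88,165)),("edge bottom",(0,88,0)),("knH L corner",(-10,111,140)),("knH T corner",(10,111,140)),("knH c",(0,101,140)),("knL c",(0,101,50))):
        print(n,nm,np.round(proj(c,L(*q)),1))
def pr(c,u0,u1,v0,v1):
    h=cv2.cvtColor(c["frame"],cv2.COLOR_RGB2HSV)
    print("     "+"".join(f"{u:5d}  " for u in range(u0,u1)))
    for v in range(v0,v1):print(v," "+" ".join("%3d/%-2d"%(h[v,u,2],h[v,u,1]//3) for u in range(u0,u1)))
pr(S,288,306,138,166)
pr(T,170,186,206,222)
E
```

```text
top edge top +x [170.9 208.7]
top edge top -x [168.4 212.5]
top free top [225.7 245.8]
top edge bottom [179.3 210.9]
top knH L corner [162.1 209.3]
top knH T corner [166.1 203. ]
top knH c [167.2 208.1]
top knL c [172.9 208.5]
scene edge top +x [295.9 133.8]
scene edge top -x [294.7 132.3]
scene free top [239.3 137.9]
scene edge bottom [292.4 179.2]
scene knH L corner [300.8 138.6]
scene knH T corner [302.9 141.1]
scene knH c [298.8 140.1]
scene knL c [297.1 165.6]
       288    289    290    291    292    293    294    295    296    297    298    299    300    301    302    303    304    305  
138  148/45 146/46 148/43 145/45 144/42 126/27 109/11 106/8  107/9  110/8  109/9  111/9  134/13 194/16 220/16 222/16 223/14 222/15
139  145/47 142/46 141/46 141/47 134/42 120/25 109/14 107/8  107/7  111/10 108/10 109/9  134/13 185/15 214/16 217/17 216/16 216/17
140  133/46 135/43 135/44 131/47 128/42 119/28 105/13 105/9  106/8  111/7  111/8  110/8  120/10 155/15 174/17 175/17 174/16 173/16
141  130/43 132/45 131/47 135/45 133/43 118/31 108/15 109/7  114/8  117/11 115/11 116/10 118/10 133/14 14
[... 4459 characters left out ...]
16   68/33  70/35  69/34  69/35  69/35  70/37  70/34  74/36  73/36  73/35  74/35  76/37  76/35  76/37  78/36  77/37
217   72/35  73/36  73/36  74/35  75/36  75/34  76/33  77/35  78/37  78/36  78/35  79/36  79/36  77/37  79/35  80/36
218   77/34  77/36  78/35  76/35  78/36  79/36  78/36  78/37  79/35  79/36  80/36  82/37  83/34  81/36  84/36  84/36
219   79/34  80/35  79/36  80/36  80/35  81/36  81/36  81/36  82/36  81/37  84/37  84/35  83/34  84/36  84/36  85/37
220   81/34  80/37  84/34  83/36  84/36  84/36  84/37  83/36  85/36  85/37  84/36  86/36  85/37  88/36  88/36  86/38
221   84/36  84/34  83/36  84/36  86/35  87/35  86/36  88/36  87/37  86/37  86/36  87/36  87/35  90/36  89/37  89/36
```

```bash
python3 - <<'E'
from h import *
S=np.load("S7.npy",allow_pickle=True).item();S5=read_camera("scene")
h=cv2.cvtColor(S["frame"],cv2.COLOR_RGB2HSV)
m=np.zeros(h.shape[:2],np.uint8);w=(slice(115,215),slice(215,300))
m[w]=((h[w][...,1]>120)&(h[w][...,1]<155)&(h[w][...,2]>185)).astype(np.uint8)
cs,_=cv2.findContours(m,cv2.RETR_EXTERNAL,cv2.CHAIN_APPROX_NONE)
for c in sorted(cs,key=cv2.contourArea)[-3:]:
    print(cv2.contourArea(c),cv2.approxPolyDP(c,2,True)[:,0].tolist())
for v in range(124,206,2):print(v,"".join("#" if m[v,u] else ("k" if h[v,u,2]<60 else "+" if h[v,u,1]<60 else ".") for u in range(222,304)))
p=np.array([430.5,146.5]);ps=1.02-np.pi/2;z=60.2
L=lambda x,y,zz:[*(p+[x*np.cos(ps)-y*np.sin(ps),x*np.sin(ps)+y*np.cos(ps)]),z+zz]
for q in((6,88,165),(6,-88,165),(6,-88,0),(6,88,0)):print(q,np.round(proj(S,L(*q)),1))
E
```

```text
3.0 [[233, 115], [223, 117]]
7.5 [[215, 121], [221, 118], [215, 118]]
2021.5 [[236, 140], [245, 185], [262, 182], [267, 174], [276, 178], [294, 174], [291, 166], [294, 163], [292, 143], [280, 144], [277, 135], [272, 146], [264, 145], [264, 135]]
124 ..........................................kk++kkkkkkkkkkkkkkkk+++.....++++++++++++
126 ..........................................kk++kkkkkkkkkkkkkkkkkk++++++++++++++++++
128 ..........................................kkkkkkkkkkkkk.....+.++++++++++++++++++++
130 ...........................................kkkkkkkk.....................++++++++++
132 ...........................................kkkkkkkk......#..............++++++++++
134 .............................................kkkkk......................++++++++++
136 ................................###########..kkkkk...####...............++++++++++
138 ......................#####################..kkkkk...#####..............++++++++++
140 ..............#############################..kkkkk...####...............++++++++++
142 ...............############################..kkkkk..######.........
[... 2118 characters left out ...]
...............++++++++..........................................+++++++
194 .......................++++++++++++++++.......................................++++
196 ....................++++++++++++++++++++++++.....................................+
198 ....................++++++++++++++++++++++++......................................
200 +.......................+++++++++++++++++++.......................................
202 +.............................+++++++++++++.......................................
204 +..................................++++++++.......................................
(6, 88, 165) [295.9 133.8]
(6, -88, 165) [239.6 138.7]
(6, -88, 0) [240.8 186. ]
(6, 88, 0) [293.  180.1]
```

The scene silhouette (free edge from (236,140) to (245,185), hinge bottom raised about 5 px) shows that the bracket touch tilted the leaf about 0.15 rad in the grip. I'll return it to the stand to level it and regrip.

```bash
python3 plan.py 430,147,320,1.02 614.5,-250.3,320,1.788 614.5,-250.3,225,1.788
```

```text
at [430.  146.5 200.1] yaw 1.02 open 0.125 grip 30.0 F [ 1.   0.2 -2.6] t 34.52 j6 0.73
430,147,320,1.02 rows 3 travel [np.float64(0.0), np.float64(-0.0), np.float64(-0.12)] twist -0.0
614.5,-250.3,320,1.788 rows 6 travel [np.float64(-0.121), np.float64(0.183), np.float64(-0.0)] twist -0.384
614.5,-250.3,320,1.788 rows 6 travel [np.float64(-0.181), np.float64(0.124), np.float64(-0.0)] twist -0.384
614.5,-250.3,225,1.788 rows 3 travel [np.float64(0.0), np.float64(0.0), np.float64(0.095)] twist 0.0
```

drive_tool:
  targets:
    - {"jaw": 0.05, "travel": [0, 0, -0.035], "twist": 0}
    - {"jaw": 0.05, "travel": [0, 0, -0.07], "twist": 0}
    - {"jaw": 0.05, "travel": [0, 0, -0.1], "twist": 0}
    - {"jaw": 0.05, "travel": [0, 0, -0.12], "twist": 0}
    - {"jaw": 0.05, "travel": [0, 0, -0.12], "twist": 0}

```text
t: 34.93
eef_pos: [430.4, 146.6, 323.6]
tcp_rot: [3.135, -0.006, 1.02]
ft_force: [-0.5, 0.5, -2.6]
opening: 0.124
grip_force: 30.0
```

drive_tool:
  targets:
    - {"jaw": 0.05, "travel": [-0.017, 0.026, 0], "twist": -0.05}
    - {"jaw": 0.05, "travel": [-0.035, 0.053, 0], "twist": -0.11}
    - {"jaw": 0.05, "travel": [-0.052, 0.08, 0], "twist": -0.17}
    - {"jaw": 0.05, "travel": [-0.07, 0.106, 0], "twist": -0.23}
    - {"jaw": 0.05, "travel": [-0.087, 0.133, 0], "twist": -0.29}
    - {"jaw": 0.05, "travel": [-0.104, 0.158, 0], "twist": -0.34}
    - {"jaw": 0.05, "travel": [-0.121, 0.183, 0], "twist": -0.384}
    - {"jaw": 0.05, "travel": [-0.121, 0.183, 0], "twist": -0.384}

```text
t: 35.6
eef_pos: [523.2, -56.5, 317.6]
tcp_rot: [3.141, 0.001, 1.404]
ft_force: [-1.1, 0.3, -3.4]
opening: 0.128
grip_force: 30.0
```

drive_tool:
  targets:
    - {"jaw": 0.05, "travel": [-0.025, 0.018, 0], "twist": -0.05}
    - {"jaw": 0.05, "travel": [-0.052, 0.036, 0], "twist": -0.11}
    - {"jaw": 0.05, "travel": [-0.08, 0.054, 0], "twist": -0.17}
    - {"jaw": 0.05, "travel": [-0.107, 0.072, 0], "twist": -0.23}
    - {"jaw": 0.05, "travel": [-0.134, 0.091, 0], "twist": -0.29}
    - {"jaw": 0.05, "travel": [-0.158, 0.108, 0], "twist": -0.34}
    - {"jaw": 0.05, "travel": [-0.181, 0.124, 0], "twist": -0.384}
    - {"jaw": 0.05, "travel": [-0.181, 0.124, 0], "twist": -0.384}

```text
t: 36.27
eef_pos: [614.8, -255.6, 316.7]
tcp_rot: [-3.141, 0.0, 1.788]
ft_force: [0.4, 2.0, -2.8]
opening: 0.123
grip_force: 30.0
```

drive_tool:
  targets:
    - {"jaw": 0.05, "travel": [0, 0, 0.03], "twist": 0}
    - {"jaw": 0.05, "travel": [0, 0, 0.06], "twist": 0}
    - {"jaw": 0.05, "travel": [0, 0, 0.08], "twist": 0}
    - {"jaw": 0.05, "travel": [0, 0, 0.09], "twist": 0}
    - {"jaw": 0.05, "travel": [0, 0, 0.09], "twist": 0}
    - {"jaw": 0.05, "travel": [0, 0, 0.09], "twist": 0}
    - {"jaw": 0.05, "travel": [0, 0, 0.09], "twist": 0}

```text
t: 36.85
eef_pos: [614.5, -251.8, 230.2]
tcp_rot: [3.14, 0.001, 1.788]
ft_force: [0.2, 1.0, -2.1]
opening: 0.127
grip_force: 30.0
```

```bash
python3 plan.py 614.5,-250.3,225,1.788; python3 - <<'E'
from h import *
S=read_camera("scene");s=state();p=s["eef_pos"];ps=s["tcp_rot"][2]-np.pi/2;z=p[2]-139.8
L=lambda x,y,zz:[*(p[:2]+[x*np.cos(ps)-y*np.sin(ps),x*np.sin(ps)+y*np.cos(ps)]),z+zz]
h=cv2.cvtColor(S["frame"],cv2.COLOR_RGB2HSV)
m=((h[...,1]>105)&(h[...,1]<160)&(h[...,2]>120)).astype(np.uint8)
q=[(6,88,165),(6,-88,165),(6,-88,0),(6,88,0)];P=np.array([proj(S,L(*a)) for a in q]);print("level prediction",P.round(1).tolist())
u0,v0=(P.min(0)-12).astype(int);u1,v1=(P.max(0)+12).astype(int)
print(u0,v0)
for v in range(v0,v1,2):print(v,"".join("#" if m[v,u] else ("k" if h[v,u,2]<60 else "+" if h[v,u,1]<60 else ".") for u in range(u0,u1)))
E
```

```text
at [ 614.5 -251.8  230.2] yaw 1.788 open 0.127 grip 30.0 F [ 0.2  1.  -2.1] t 36.85 j6 -0.71
614.5,-250.3,225,1.788 rows 1 travel [np.float64(0.001), np.float64(0.0), np.float64(0.005)] twist -0.0
level prediction [[224.7, 183.7], [166.8, 223.8], [176.9, 286.7], [227.7, 241.6]]
154 171
171 kkkkk+++++++++++++kkkkkk...#.......##.++++++k++k+kkkkkkkkk+++kkk+kkkkkkkkkkkkkkkkkkkk
173 kkkk.....+++++++++k++++kkk....kkk....#..##..+++kk++++kkkkkkkkkkkkkkkk+kkkkkkkkkkkkkkk
175 +++.............++++kk++k..#...kkkkkk+...#.....#..++++kkkkkkk+++kkkk+++kkkkkkkkkkkk++
177 ###.............++kk++++.##+++++++kkkkkkkkkk.......#..k+++kkk+++kkkkkkkkkkkkkkkkkkk++
179 .###.............+kkkk++.##.++++k+k+++kk+.....kkk....kkkk+k++++++kkkkkkkkkkkkkkkkkk++
181 ####...................+k......kk++k+kk.###...+kkkkkkkkk++kkkkk+kkkkkkkkkkkkkkkkkkk++
183 .###........####..####..#..#....k+kk++k..#+++++++++kkk+#...kkk++kkkkkkkkkkkkkkkkkk+++
185 .####.#.......................#.kkk+kkk...#.+++++++++++++...kkkkkkkkkkkkkkkkkkk++++++
187 #####....##...................#..kkkkkkk...kkkk++++++++++++kkkkkkkkkkkkkkkkkk++++++++
189
[... 4246 characters left out ...]
........########......kkkkkk.......kkkkkkkkkkkkkk.....................
285 ..........................##........kkkk.........k.kkkkkkkkkk........................
287 ...................#.................k.........kkkkkkkkkkkk..........................
289 ....................................kk.........kkkkkkkkkk............................
291 ......................................k.......kk.kkkkkk..............#...............
293 ..........................#..........kk.......kkkkkkk................................
295 ..............................................kkkkk..................................
297 ...........................#..................kkk....................................
```

drive_tool:
  targets:
    - {"jaw": 0.05, "travel": [0.001, 0, 0.005], "twist": 0}
    - {"jaw": 0.05, "travel": [0.001, 0, 0.01], "twist": 0}
    - {"jaw": 0.05, "travel": [0.001, 0, 0.016], "twist": 0}
    - {"jaw": 0.05, "travel": [0.001, 0, 0.022], "twist": 0}
    - {"jaw": 0.05, "travel": [0.001, 0, 0.028], "twist": 0}
    - {"jaw": 0.05, "travel": [0.001, 0, 0.034], "twist": 0}
    - {"jaw": 0.05, "travel": [0.001, 0, 0.034], "twist": 0}

```text
t: 37.48
eef_pos: [613.2, -250.5, 192.9]
tcp_rot: [-3.14, -0.002, 1.788]
ft_force: [-0.4, -0.8, -3.1]
opening: 0.128
grip_force: 30.0
```

```bash
python3 plan.py 614.5,-250.3,160,1.788
```

```text
at [ 613.2 -250.5  192.9] yaw 1.788 open 0.128 grip 30.0 F [-0.4 -0.8 -3.1] t 37.48 j6 -0.7
614.5,-250.3,160,1.788 rows 1 travel [np.float64(-0.0), np.float64(0.001), np.float64(0.033)] twist -0.0
```

drive_tool:
  targets:
    - {"jaw": 0.05, "travel": [0, 0.001, 0.006], "twist": 0}
    - {"jaw": 0.05, "travel": [0, 0.001, 0.012], "twist": 0}
    - {"jaw": 0.05, "travel": [0, 0.001, 0.018], "twist": 0}
    - {"jaw": 0.05, "travel": [0, 0.001, 0.024], "twist": 0}
    - {"jaw": 0.05, "travel": [0, 0.001, 0.03], "twist": 0}
    - {"jaw": 0.05, "travel": [0, 0.001, 0.03], "twist": 0}

```text
t: 37.98
eef_pos: [614.2, -250.2, 163.1]
tcp_rot: [-3.14, -0.001, 1.788]
ft_force: [-0.2, 0.1, -3.2]
opening: 0.125
grip_force: 30.0
```

drive_tool:
  targets:
    - {"jaw": 0.05, "travel": [0, 0, 0.003], "twist": 0}
    - {"jaw": 0.05, "travel": [0, 0, 0.006], "twist": 0}
    - {"jaw": 0.05, "travel": [0, 0, 0.009], "twist": 0}
    - {"jaw": 0.05, "travel": [0, 0, 0.009], "twist": 0}

```text
t: 38.32
eef_pos: [614.5, -250.3, 155.1]
tcp_rot: [-3.141, -0.0, 1.788]
ft_force: [-0.1, -0.0, -2.3]
opening: 0.124
grip_force: 30.0
```

drive_tool:
  targets:
    - {"jaw": 0.05, "travel": [0, 0, 0.003], "twist": 0}
    - {"jaw": 0.05, "travel": [0, 0, 0.006], "twist": 0}
    - {"jaw": 0.05, "travel": [0, 0, 0.006], "twist": 0}

```text
t: 38.57
eef_pos: [615.2, -250.3, 151.9]
tcp_rot: [3.139, 0.001, 1.788]
ft_force: [-2.5, 3.5, 14.8]
opening: 0.124
grip_force: 30.0
```

drive_tool:
  targets:
    - {"jaw": 0.35, "travel": [0, 0, 0], "twist": 0}
    - {"jaw": 0.35, "travel": [0, 0, 0], "twist": 0}
    - {"jaw": 0.35, "travel": [0, 0, 0], "twist": 0}
    - {"jaw": 0.35, "travel": [0, 0, 0], "twist": 0}
    - {"jaw": 0.35, "travel": [0, 0, -0.04], "twist": 0}
    - {"jaw": 0.35, "travel": [0, 0, -0.075], "twist": 0}
    - {"jaw": 0.35, "travel": [0, 0, -0.075], "twist": 0}

```text
t: 39.15
eef_pos: [616.7, -251.5, 231.3]
tcp_rot: [3.134, 0.006, 1.788]
ft_force: [0.4, -0.2, 1.0]
opening: 0.347
grip_force: 0.0
```

drive_tool:
  targets:
    - {"jaw": 0.35, "travel": [-0.04, 0, -0.02], "twist": 0}
    - {"jaw": 0.35, "travel": [-0.08, 0, -0.02], "twist": 0}
    - {"jaw": 0.35, "travel": [-0.11, -0.02, -0.02], "twist": 0}
    - {"jaw": 0.35, "travel": [-0.11, -0.06, -0.02], "twist": 0}
    - {"jaw": 0.35, "travel": [-0.11, -0.1, -0.02], "twist": 0}
    - {"jaw": 0.35, "travel": [-0.11, -0.14, -0.02], "twist": 0}
    - {"jaw": 0.35, "travel": [-0.11, -0.18, -0.02], "twist": 0}
    - {"jaw": 0.35, "travel": [-0.11, -0.18, -0.02], "twist": 0}

```text
t: 39.82
eef_pos: [457.3, -397.8, 244.7]
tcp_rot: [-3.14, -0.001, 1.784]
ft_force: [-0.3, -0.7, -0.3]
opening: 0.351
grip_force: 0.0
```

```bash
cat > leaf.py <<'E'
from h import *
T=read_camera("top");f=T["frame"]
m=np.zeros(f.shape[:2],np.uint8);w=(slice(148,190),slice(300,385))
m[w]=((f[w][...,0]>200)&(f[w][...,1]>140)).astype(np.uint8)
n,l,st,ce=cv2.connectedComponentsWithStats(m);i=1+st[1:,4].argmax()
r=cv2.minAreaRect(np.argwhere(l==i)[:,::-1].astype(np.float32));b=cv2.boxPoints(r);print(st[i],r)
W=np.array([onz(T,*p,175)[:2] for p in b]);print(W.mean(0).round(1))
v=max((W[1]-W[0],W[2]-W[1]),key=np.linalg.norm);print(np.linalg.norm(v),"yaw",np.arctan2(v[0],-v[1])if v[1]<0 else np.arctan2(-v[0],v[1]))
E
python3 leaf.py; python3 plan.py; python3 - <<'E'
from h import *
S=read_camera("scene");S0=np.load("S0.npy",allow_pickle=True).item()
d=(np.abs(S["frame"].astype(int)-S0["frame"]).sum(2)>90).astype(np.uint8)
print("changed near leaf",d[200:310,160:250].sum())
E
```

```text
[311 155  61  17 234] ((341.1006774902344, 162.95785522460938), (3.750314235687256, 61.82159423828125), 77.59258270263672)
[ 612.2 -244.1]
172.5538336925734 yaw 0.2237599574490537
at [ 460.  -397.6  245. ] yaw 1.784 open 0.349 grip 0.0 F [1.3 0.  0.5] t 39.87 j6 -1.03
changed near leaf 1351
```

The leaf is reseated at (612–613, −244), yaw 0.22. Regripping it a bit deeper.

```bash
python3 plan.py 613,-244.3,245,1.788
```

```text
at [ 461.6 -397.4  245. ] yaw 1.785 open 0.351 grip 0.0 F [ 0.6  0.4 -1.1] t 39.92 j6 -1.03
613,-244.3,245,1.788 rows 6 travel [np.float64(0.117), np.float64(0.181), np.float64(-0.0)] twist -0.003
```

drive_tool:
  targets:
    - {"jaw": 0.5, "travel": [0.02, 0.03, 0], "twist": 0}
    - {"jaw": 0.5, "travel": [0.04, 0.062, 0], "twist": 0}
    - {"jaw": 0.5, "travel": [0.06, 0.093, 0], "twist": 0}
    - {"jaw": 0.5, "travel": [0.08, 0.124, 0], "twist": 0}
    - {"jaw": 0.5, "travel": [0.1, 0.155, 0], "twist": 0}
    - {"jaw": 0.5, "travel": [0.117, 0.181, 0], "twist": 0}
    - {"jaw": 0.5, "travel": [0.117, 0.181, 0], "twist": 0}
    - {"jaw": 0.5, "travel": [0.117, 0.181, 0], "twist": 0}

```text
t: 40.58
eef_pos: [615.9, -241.3, 243.8]
tcp_rot: [-3.141, -0.0, 1.792]
ft_force: [-0.9, -1.1, 0.2]
opening: 0.501
grip_force: 0.0
```

drive_tool:
  targets:
    - {"jaw": 0.5, "travel": [0, 0, 0.035], "twist": 0}
    - {"jaw": 0.5, "travel": [0, 0, 0.065], "twist": 0}
    - {"jaw": 0.5, "travel": [0, 0, 0.09], "twist": 0}
    - {"jaw": 0.5, "travel": [0, 0, 0.1], "twist": 0}
    - {"jaw": 0.5, "travel": [0, 0, 0.1], "twist": 0}
    - {"jaw": 0.5, "travel": [0, 0, 0.1], "twist": 0}

```text
t: 41.08
eef_pos: [614.4, -244.0, 145.2]
tcp_rot: [3.141, 0.0, 1.787]
ft_force: [-0.3, 0.1, 0.3]
opening: 0.497
grip_force: 0.0
```

drive_tool:
  targets:
    - {"jaw": 0.05, "travel": [0, 0, 0], "twist": 0}
    - {"jaw": 0.05, "travel": [0, 0, 0], "twist": 0}
    - {"jaw": 0.05, "travel": [0, 0, 0], "twist": 0}
    - {"jaw": 0.05, "travel": [0, 0, 0], "twist": 0}
    - {"jaw": 0.05, "travel": [0, 0, 0], "twist": 0}
    - {"jaw": 0.05, "travel": [0, 0, 0], "twist": 0}
    - {"jaw": 0.05, "travel": [0, 0, 0], "twist": 0}

```text
t: 41.67
eef_pos: [614.0, -243.4, 144.9]
tcp_rot: [-3.142, 0.0, 1.788]
ft_force: [-0.9, -0.4, 2.8]
opening: 0.121
grip_force: 30.0
```

drive_tool:
  targets:
    - {"jaw": 0.05, "travel": [0, 0, -0.015], "twist": 0}
    - {"jaw": 0.05, "travel": [0, 0, -0.04], "twist": 0}
    - {"jaw": 0.05, "travel": [0, 0, -0.07], "twist": 0}
    - {"jaw": 0.05, "travel": [0, 0, -0.1], "twist": 0}
    - {"jaw": 0.05, "travel": [0, 0, -0.13], "twist": 0}
    - {"jaw": 0.05, "travel": [0, 0, -0.155], "twist": 0}
    - {"jaw": 0.05, "travel": [0, 0, -0.175], "twist": 0}
    - {"jaw": 0.05, "travel": [0, 0, -0.175], "twist": 0}

```text
t: 42.33
eef_pos: [614.9, -243.8, 323.7]
tcp_rot: [3.137, 0.004, 1.788]
ft_force: [0.6, -0.9, -1.7]
opening: 0.124
grip_force: 30.0
```

```bash
python3 plan.py 420,140,320,1.02; python3 -c "
from cell import state;print(state()['moment'])"
```

```text
at [ 614.9 -243.8  323.7] yaw 1.788 open 0.124 grip 30.0 F [ 0.6 -0.9 -1.7] t 42.33 j6 -0.69
420,140,320,1.02 rows 6 travel [np.float64(0.208), np.float64(-0.054), np.float64(0.002)] twist 0.384
420,140,320,1.02 rows 6 travel [np.float64(0.173), np.float64(-0.128), np.float64(0.002)] twist 0.384
[-0.11617068  0.01203538  0.03202053]
```

drive_tool:
  targets:
    - {"jaw": 0.05, "travel": [0.025, -0.006, 0], "twist": 0.05}
    - {"jaw": 0.05, "travel": [0.055, -0.014, 0], "twist": 0.1}
    - {"jaw": 0.05, "travel": [0.085, -0.022, 0], "twist": 0.16}
    - {"jaw": 0.05, "travel": [0.115, -0.03, 0], "twist": 0.21}
    - {"jaw": 0.05, "travel": [0.15, -0.039, 0], "twist": 0.27}
    - {"jaw": 0.05, "travel": [0.18, -0.047, 0], "twist": 0.33}
    - {"jaw": 0.05, "travel": [0.208, -0.054, 0], "twist": 0.384}
    - {"jaw": 0.05, "travel": [0.208, -0.054, 0], "twist": 0.384}

```text
t: 43.0
eef_pos: [513.9, -48.2, 318.5]
tcp_rot: [-3.139, -0.001, 1.403]
ft_force: [1.7, -0.1, -3.1]
opening: 0.125
grip_force: 30.0
```

drive_tool:
  targets:
    - {"jaw": 0.05, "travel": [0.028, -0.02, 0], "twist": 0.06}
    - {"jaw": 0.05, "travel": [0.056, -0.041, 0], "twist": 0.12}
    - {"jaw": 0.05, "travel": [0.085, -0.062, 0], "twist": 0.18}
    - {"jaw": 0.05, "travel": [0.113, -0.083, 0], "twist": 0.25}
    - {"jaw": 0.05, "travel": [0.14, -0.104, 0], "twist": 0.32}
    - {"jaw": 0.05, "travel": [0.163, -0.12, 0], "twist": 0.36}
    - {"jaw": 0.05, "travel": [0.173, -0.128, 0], "twist": 0.384}
    - {"jaw": 0.05, "travel": [0.173, -0.128, 0], "twist": 0.384}

```text
t: 43.67
eef_pos: [417.7, 141.6, 318.6]
tcp_rot: [-3.14, 0.001, 1.022]
ft_force: [0.6, -0.3, -2.6]
opening: 0.125
grip_force: 30.0
```

drive_tool:
  targets:
    - {"jaw": 0.05, "travel": [0, 0, 0.03], "twist": 0}
    - {"jaw": 0.05, "travel": [0, 0, 0.06], "twist": 0}
    - {"jaw": 0.05, "travel": [0, 0, 0.09], "twist": 0}
    - {"jaw": 0.05, "travel": [0, 0, 0.115], "twist": 0}
    - {"jaw": 0.05, "travel": [0, 0, 0.126], "twist": 0}
    - {"jaw": 0.05, "travel": [0, 0, 0.126], "twist": 0}
    - {"jaw": 0.05, "travel": [0, 0, 0.126], "twist": 0}

```text
t: 44.25
eef_pos: [419.3, 139.3, 193.0]
tcp_rot: [-3.14, 0.001, 1.02]
ft_force: [-0.1, -0.8, -3.2]
opening: 0.124
grip_force: 30.0
```

```bash
cat > see.py <<'E'
from h import *
T=read_camera("top");S=read_camera("scene");s=state();p=s["eef_pos"];ps=s["tcp_rot"][2]-np.pi/2;z=p[2]-134.9
print("tcp",p.round(1),"leaf z",z.round(1),"yaw",ps.round(3),"F",s["ft_force"].round(1))
L=lambda x,y,zz:[*(p[:2]+[x*np.cos(ps)-y*np.sin(ps),x*np.sin(ps)+y*np.cos(ps)]),z+zz]
for nm,q in(("edge top +x",(6,88,165)),("edge top -x",(-6,88,165)),("free top",(0,-88,165)),("free bot",(0,-88,0)),("hinge bot",(6,88,0)),("knH leftcorner",(-10,111,140)),("knH topcorner",(10,111,140)),("knH c",(0,101,140)),("knL c",(0,101,50))):
    print(nm,"top",np.round(proj(T,L(*q)),1),"scene",np.round(proj(S,L(*q)),1))
print("kn xy",np.round(L(0,101,0),1))
def sh(c,u0,u1,v0,v1):
    h=cv2.cvtColor(c["frame"],cv2.COLOR_RGB2HSV)
    print("     "+"".join(f"{u:4d}  " for u in range(u0,u1)))
    for v in range(v0,v1):print(v," "+" ".join("%3d/%-2d"%(h[v,u,2],h[v,u,1]//3) if 1 else "" for u in range(u0,u1)))
u,v=np.round(proj(T,L(0,101,140))).astype(int);sh(T,u-7,u+12,v-7,v+9)
h=cv2.cvtColor(S["frame"],cv2.COLOR_RGB2HSV)
for v in range(128,192,2):print(v,"".join("#" if 110<h[v,u,1]<155 and h[v,u,2]>175 else ("k" if h[v,u,2]<60 else "+" if h[v,u,1]<60 else ".") for u in range(222,304)))
E
python3 see.py
```

```text
tcp [419.7 139.7 194.2] leaf z 59.3 yaw -0.551 F [-0.3  0.3 -3.4]
edge top +x top [173.4 212.7] scene [291.8 133.7]
edge top -x top [171.  216.6] scene [290.7 132.2]
free top top [228.3 249.9] scene [235.2 137.7]
free bot top [231.3 245.8] scene [236.7 184.8]
hinge bot top [182.7 212.8] scene [289.2 179.9]
knH leftcorner top [164.6 213.3] scene [296.8 138.5]
knH topcorner top [168.6 207. ] scene [298.8 141. ]
knH c top [169.7 212.1] scene [294.8 140. ]
knL c top [175.2 212.2] scene [293.2 165.4]
kn xy [472.6 225.7  59.3]
      163   164   165   166   167   168   169   170   171   172   173   174   175   176   177   178   179   180   181  
205  170/58 172/57 169/58 170/57 171/57 170/58 170/58 170/58 167/58 168/58 118/56 102/56 101/54 102/56 103/55 102/56 103/57 103/57 103/56
206  214/38 226/30 238/20 219/33 177/52 170/57 168/57 169/58 168/58 167/58 119/55 101/56 100/55 102/54 100/57 101/55 101/56 101/55 101/55
207  245/15 245/14 247/12 228/29 178/51 167/57 171/35 158/27 144/36 124/52 103/57  98/55 115/39 105/45  99/55  98/55  98/56 100/54 100/56
208  248/11 247/11 247/12 236/22 182/46
[... 3838 characters left out ...]
++++
176 ...++++++++++++.############################.......################.+..+++++++++++
178 ..+++++++++++++.############################..........#############.+.++++++.....+
180 ..+++++++++++++.############################.............#######....+++++++......+
182 #.+++++++++++++.##########################...................++++++++++++++++++.++
184 .++++++++++++++.########.......+......+++++.......................++++++++++++++++
186 .+++++++++++++++..+++++++++++++++++++++++++...........................++++++++++++
188 .++++++++++++++++++++++++++++++++++++++++++............................+++++++++++
190 .......................##...............................................++++++++++
```

The leaf is level now; its edges match the level prediction within 1 px. In the top view the upper knuckle centre is at (171.0,211.9) and the pin shoulder at (171.9,190.4), so the leaf has to shift by (+60, +7) mm.

```bash
python3 plan.py 460,146.5,193.5,1.02 480,146.5,193.5,1.02
```

```text
at [419.7 139.7 194.2] yaw 1.02 open 0.126 grip 30.0 F [-0.3  0.3 -3.4] t 44.35 j6 0.72
460,146.5,193.5,1.02 rows 2 travel [np.float64(0.027), np.float64(0.031), np.float64(0.001)] twist -0.0
480,146.5,193.5,1.02 rows 1 travel [np.float64(0.01), np.float64(0.017), np.float64(-0.0)] twist 0.0
```

drive_tool:
  targets:
    - {"jaw": 0.05, "travel": [0.009, 0.01, 0.001], "twist": 0}
    - {"jaw": 0.05, "travel": [0.018, 0.02, 0.001], "twist": 0}
    - {"jaw": 0.05, "travel": [0.027, 0.031, 0.001], "twist": 0}
    - {"jaw": 0.05, "travel": [0.027, 0.031, 0.001], "twist": 0}
    - {"jaw": 0.05, "travel": [0.032, 0.04, 0.001], "twist": 0}
    - {"jaw": 0.05, "travel": [0.037, 0.048, 0.001], "twist": 0}
    - {"jaw": 0.05, "travel": [0.037, 0.048, 0.001], "twist": 0}
    - {"jaw": 0.05, "travel": [0.037, 0.048, 0.001], "twist": 0}

```text
t: 45.02
eef_pos: [479.6, 146.2, 192.7]
tcp_rot: [-3.142, -0.0, 1.02]
ft_force: [0.2, 0.8, -1.6]
opening: 0.123
grip_force: 30.0
```

```bash
python3 see.py | head -29
```

```text
tcp [479.  146.3 192.6] leaf z 57.7 yaw -0.551 F [-0.1 -0.4 -2. ]
edge top +x top [171.4 190.5] scene [308.1 139.2]
edge top -x top [169.  194.3] scene [306.8 137.6]
free top top [226.1 227.4] scene [250.3 143.5]
free bot top [229.3 225.8] scene [250.7 191.4]
hinge bot top [180.9 193.1] scene [304.2 186.2]
knH leftcorner top [162.7 191.4] scene [312.8 144. ]
knH topcorner top [166.7 185.2] scene [315.1 146.7]
knH c top [167.8 190.3] scene [310.9 145.6]
knL c top [173.4 191.8] scene [308.6 171.4]
kn xy [531.9 232.3  57.7]
      161   162   163   164   165   166   167   168   169   170   171   172   173   174   175   176   177   178   179  
183  104/57 106/55 105/57 105/57 106/57 105/57 107/56 104/59 100/56  86/47  86/29  71/40  71/45  69/53  69/55  73/54  47/47  37/50  38/44
184  105/56 107/55 105/58 106/57 107/55 106/57 105/56 106/57 105/56 102/41 106/20 149/16 155/16 150/17  84/29  55/46  42/44  38/47  38/47
185  107/56 107/56 106/57 106/57 107/57 106/57 141/30 151/27 117/43 147/28 163/17 177/16 179/15 170/15 113/37  83/28  68/28  52/36  51/38
186  106/56 106/56 106/57 107/56 106/56
[... 1141 characters left out ...]
75/35  76/34  76/35  76/35  76/38  77/36  79/36  78/37  81/34
195   85/36  52/34  64/34  72/35  73/35  77/35  78/36  78/37  76/37  78/38  78/38  79/36  80/35  80/37  79/36  81/36  81/37  82/37  80/37
196   85/36  51/33  68/35  78/37  79/37  79/35  79/37  81/34  79/35  81/36  81/36  82/36  80/37  82/36  83/37  82/35  84/36  85/36  84/36
197   84/37  50/35  74/35  81/35  82/36  82/37  82/36  81/37  82/37  84/36  84/37  85/36  85/36  85/37  83/37  84/35  85/37  87/37  87/37
198   85/37  51/35  76/37  84/35  85/35  85/36  85/36  84/36  84/36  85/35  86/37  88/37  86/37  87/36  87/37  87/37  89/37  89/37  88/35
128 .....................................................++kkkkkkkkkkkkkkkkkkkkkkkk+++
```

The knuckle centre is at about (169.0,190.1) and the pin axis at (169.2,189.8) at that height, so they're aligned to about 1 mm. Lowering in gentle steps.

drive_tool:
  targets:
    - {"jaw": 0.05, "travel": [0, 0, 0.003], "twist": 0}
    - {"jaw": 0.05, "travel": [0, 0, 0.006], "twist": 0}
    - {"jaw": 0.05, "travel": [0, 0, 0.009], "twist": 0}
    - {"jaw": 0.05, "travel": [0, 0, 0.01], "twist": 0}
    - {"jaw": 0.05, "travel": [0, 0, 0.01], "twist": 0}

```text
t: 45.53
eef_pos: [479.2, 146.3, 182.2]
tcp_rot: [-3.141, 0.0, 1.02]
ft_force: [0.3, -0.6, -3.3]
opening: 0.127
grip_force: 30.0
```

drive_tool:
  targets:
    - {"jaw": 0.05, "travel": [0, 0, 0.003], "twist": 0}
    - {"jaw": 0.05, "travel": [0, 0, 0.006], "twist": 0}
    - {"jaw": 0.05, "travel": [0, 0, 0.008], "twist": 0}
    - {"jaw": 0.05, "travel": [0, 0, 0.008], "twist": 0}

```text
t: 45.87
eef_pos: [479.2, 146.3, 174.1]
tcp_rot: [-3.141, 0.0, 1.02]
ft_force: [-0.2, 0.7, -2.6]
opening: 0.127
grip_force: 30.0
```

drive_tool:
  targets:
    - {"jaw": 0.05, "travel": [0, 0, 0.003], "twist": 0}
    - {"jaw": 0.05, "travel": [0, 0, 0.005], "twist": 0}
    - {"jaw": 0.05, "travel": [0, 0, 0.007], "twist": 0}
    - {"jaw": 0.05, "travel": [0, 0, 0.009], "twist": 0}
    - {"jaw": 0.05, "travel": [0, 0, 0.009], "twist": 0}

```text
t: 46.28
eef_pos: [479.5, 146.3, 165.4]
tcp_rot: [3.142, -0.0, 1.02]
ft_force: [-0.3, -0.4, -2.5]
opening: 0.126
grip_force: 30.0
```

drive_tool:
  targets:
    - {"jaw": 0.05, "travel": [0, 0, 0.001], "twist": 0}
    - {"jaw": 0.05, "travel": [0, 0, 0.002], "twist": 0}
    - {"jaw": 0.05, "travel": [0, 0, 0.002], "twist": 0}
    - {"jaw": 0.05, "travel": [0, 0, 0.002], "twist": 0}

```text
t: 46.62
eef_pos: [479.5, 146.3, 163.9]
tcp_rot: [3.141, -0.0, 1.02]
ft_force: [-1.7, -3.4, 4.1]
opening: 0.127
grip_force: 30.0
```

```bash
python3 see.py | head -29
```

```text
tcp [479.4 146.3 163.9] leaf z 29.0 yaw -0.551 F [-2.  -4.   4.6]
edge top +x top [173.3 190.8] scene [307.5 148. ]
edge top -x top [170.9 194.6] scene [306.2 146.3]
free top top [226.7 226.9] scene [250.5 152.5]
free bot top [229.8 225.5] scene [250.8 199.1]
hinge bot top [182.3 193.4] scene [303.7 193.8]
knH leftcorner top [164.7 191.8] scene [312.2 152.4]
knH topcorner top [168.6 185.7] scene [314.4 155.2]
knH c top [169.7 190.6] scene [310.2 154.1]
knL c top [175.  192.1] scene [308.  179.3]
kn xy [532.3 232.3  29. ]
      163   164   165   166   167   168   169   170   171   172   173   174   175   176   177   178   179   180   181  
184  106/56 106/56 106/56 106/56 105/57 104/57 105/56 102/41 105/19 148/17 157/16 149/17  84/28  54/47  40/49  37/46  38/47  61/54  45/47
185  108/57 105/57 106/56 107/56 105/57 106/57 119/41 126/30 160/17 175/15 177/15 170/15 113/37  84/27  68/26  52/39  49/38  66/50  45/49
186  105/57 107/56 107/55 106/55 107/56 129/39 165/19 152/18 166/16 177/16 177/16 165/15 120/37 107/21 104/17  98/17 125/17  97/37  58/49
187   98/56  98/55  97/57  99/55 111/48
[... 1141 characters left out ...]
76/35  76/34  76/35  78/36  78/37  79/35  77/36  81/36  80/35
196   95/36  64/34  52/32  73/35  76/35  78/37  77/36  79/36  77/36  79/34  79/36  80/36  80/35  80/35  81/36  83/37  82/37  83/37  83/36
197   95/37  54/34  51/33  76/35  80/35  81/35  80/36  80/37  83/37  82/36  83/37  82/37  82/37  83/36  83/37  84/36  84/36  84/35  85/36
198   95/36  55/34  59/31  79/36  82/37  82/37  83/36  84/35  84/36  82/36  84/36  84/36  85/37  87/37  86/37  87/37  87/36  86/36  87/36
199   96/36  55/34  63/35  82/36  86/36  84/37  84/35  85/37  88/35  87/37  86/35  86/36  86/36  88/35  89/36  89/37  88/36  88/35  88/36
128 .............................................kk.....kkkkk......k......k+++++++++++
```

It's seated: the load transferred at leaf z ≈ 29–30, and grey pin fills the hole. Releasing, rising, then setting up to push it shut.

drive_tool:
  targets:
    - {"jaw": 0.3, "travel": [0, 0, 0], "twist": 0}
    - {"jaw": 0.3, "travel": [0, 0, 0], "twist": 0}
    - {"jaw": 0.3, "travel": [0, 0, 0], "twist": 0}
    - {"jaw": 0.3, "travel": [0, 0, -0.03], "twist": 0}
    - {"jaw": 0.3, "travel": [0, 0, -0.06], "twist": 0}
    - {"jaw": 0.3, "travel": [0, 0, -0.065], "twist": 0}
    - {"jaw": 0.3, "travel": [0, 0, -0.065], "twist": 0}

```text
t: 47.3
eef_pos: [480.1, 146.6, 230.2]
tcp_rot: [3.139, -0.003, 1.02]
ft_force: [0.4, 0.6, 1.1]
opening: 0.299
grip_force: 0.0
```

```bash
python3 - <<'E'
import numpy as np,subprocess
H=np.array([532.3,232.3])
def P(psi,x,y):
    c,s=np.cos(psi),np.sin(psi);return H+np.array([[c,-s],[s,c]])@[x,y-101]
w=[]
def add(psi,x,y,z):
    q=P(psi,x,y);w.append(f"{q[0]:.1f},{q[1]:.1f},{z},{psi+np.pi/2:.3f}")
add(-.551,-45,-30,235);add(-.551,-45,-30,140);add(-.551,-20,-30,140)
for a in(-.45,-.35,-.25,-.17):add(a,-20,-30,140)
print(subprocess.run(["python3","plan.py",*w],capture_output=True,text=True).stdout)
E
```

```text
at [480.1 146.6 230.2] yaw 1.02 open 0.299 grip 0.0 F [0.4 0.6 1.1] t 47.3 j6 0.72
425.4,144.2,235,1.020 rows 2 travel [np.float64(-0.031), np.float64(-0.045), np.float64(-0.005)] twist -0.0
425.4,144.2,140,1.020 rows 3 travel [np.float64(0.0), np.float64(0.0), np.float64(0.095)] twist 0.0
446.7,131.2,140,1.020 rows 1 travel [np.float64(0.0), np.float64(0.025), np.float64(-0.0)] twist 0.0
457.3,123.0,140,1.121 rows 1 travel [np.float64(-0.001), np.float64(0.013), np.float64(-0.0)] twist -0.101
468.6,116.1,140,1.221 rows 1 travel [np.float64(-0.001), np.float64(0.013), np.float64(-0.0)] twist -0.1
480.5,110.3,140,1.321 rows 1 travel [np.float64(-0.001), np.float64(0.013), np.float64(-0.0)] twist -0.1
490.4,106.6,140,1.401 rows 1 travel [np.float64(-0.001), np.float64(0.011), np.float64(-0.0)] twist -0.08
```

drive_tool:
  targets:
    - {"jaw": 0.0, "travel": [-0.016, -0.022, -0.005], "twist": 0}
    - {"jaw": 0.0, "travel": [-0.031, -0.045, -0.005], "twist": 0}
    - {"jaw": 0.0, "travel": [-0.031, -0.045, -0.005], "twist": 0}
    - {"jaw": 0.0, "travel": [-0.031, -0.045, 0.03], "twist": 0}
    - {"jaw": 0.0, "travel": [-0.031, -0.045, 0.065], "twist": 0}
    - {"jaw": 0.0, "travel": [-0.031, -0.045, 0.09], "twist": 0}
    - {"jaw": 0.0, "travel": [-0.031, -0.045, 0.09], "twist": 0}
    - {"jaw": 0.0, "travel": [-0.031, -0.045, 0.09], "twist": 0}

```text
t: 47.97
eef_pos: [424.4, 143.4, 137.6]
tcp_rot: [-3.139, 0.002, 1.02]
ft_force: [0.9, -0.3, 0.7]
opening: 0.005
grip_force: 0.0
```

drive_tool:
  targets:
    - {"jaw": 0.0, "travel": [0, 0.006, 0], "twist": 0}
    - {"jaw": 0.0, "travel": [0, 0.012, 0], "twist": 0}
    - {"jaw": 0.0, "travel": [0, 0.017, 0], "twist": 0}
    - {"jaw": 0.0, "travel": [0, 0.021, 0], "twist": 0}
    - {"jaw": 0.0, "travel": [0, 0.025, 0], "twist": 0}
    - {"jaw": 0.0, "travel": [0, 0.025, 0], "twist": 0}

```text
t: 48.47
eef_pos: [447.0, 130.0, 139.0]
tcp_rot: [3.141, -0.001, 1.019]
ft_force: [-0.0, 0.3, -0.2]
opening: 0.007
grip_force: 0.0
```

drive_tool:
  targets:
    - {"jaw": 0.0, "travel": [0, 0.004, 0], "twist": -0.03}
    - {"jaw": 0.0, "travel": [-0.001, 0.009, 0], "twist": -0.07}
    - {"jaw": 0.0, "travel": [-0.001, 0.013, 0], "twist": -0.1}
    - {"jaw": 0.0, "travel": [-0.001, 0.017, 0], "twist": -0.13}
    - {"jaw": 0.0, "travel": [-0.002, 0.021, 0], "twist": -0.17}
    - {"jaw": 0.0, "travel": [-0.003, 0.026, 0], "twist": -0.2}
    - {"jaw": 0.0, "travel": [-0.003, 0.026, 0], "twist": -0.2}

```text
t: 49.05
eef_pos: [467.2, 113.9, 138.7]
tcp_rot: [3.141, -0.0, 1.221]
ft_force: [0.3, -1.0, 0.4]
opening: 0.003
grip_force: 0.0
```

```bash
python3 plan.py 480.5,110.3,140,1.321 491.5,106.6,140,1.401
```

```text
at [467.2 113.9 138.7] yaw 1.221 open 0.003 grip 0.0 F [ 0.3 -1.   0.4] t 49.05 j6 0.45
480.5,110.3,140,1.321 rows 1 travel [np.float64(0.001), np.float64(0.014), np.float64(-0.001)] twist -0.1
491.5,106.6,140,1.401 rows 1 travel [np.float64(-0.001), np.float64(0.012), np.float64(-0.0)] twist -0.08
```

drive_tool:
  targets:
    - {"jaw": 0.0, "travel": [0, 0.005, 0], "twist": -0.03}
    - {"jaw": 0.0, "travel": [0, 0.01, 0], "twist": -0.07}
    - {"jaw": 0.0, "travel": [0, 0.014, 0], "twist": -0.1}
    - {"jaw": 0.0, "travel": [-0.001, 0.018, 0], "twist": -0.13}
    - {"jaw": 0.0, "travel": [-0.001, 0.022, 0], "twist": -0.16}
    - {"jaw": 0.0, "travel": [-0.001, 0.025, 0], "twist": -0.18}
    - {"jaw": 0.0, "travel": [-0.001, 0.027, 0], "twist": -0.19}
    - {"jaw": 0.0, "travel": [-0.001, 0.027, 0], "twist": -0.19}

```text
t: 49.72
eef_pos: [491.9, 104.0, 138.6]
tcp_rot: [3.141, -0.0, 1.409]
ft_force: [-0.6, 0.3, 0.3]
opening: 0.007
grip_force: 0.0
```

drive_tool:
  targets:
    - {"jaw": 0.0, "travel": [0, 0.002, 0], "twist": 0}
    - {"jaw": 0.0, "travel": [0, 0.004, 0], "twist": 0}
    - {"jaw": 0.0, "travel": [0, 0.004, 0], "twist": 0}

```text
t: 49.97
eef_pos: [496.0, 103.4, 138.7]
tcp_rot: [3.141, -0.0, 1.409]
ft_force: [0.1, -1.0, -0.5]
opening: 0.008
grip_force: 0.0
```

```bash
cat > lf.py <<'E'
from h import *
T=read_camera("top");S=read_camera("scene");s=state()
H=np.array([533.3,229.0])
for psi in(-.55,-.35,-.25,-.15):
    e=H+189*np.array([np.sin(psi),-np.cos(psi)]);print(psi,"free top edge top px",np.round(proj(T,[*e,195]),1),"scene px",np.round(proj(S,[*e,195]),1))
h=cv2.cvtColor(T["frame"],cv2.COLOR_RGB2HSV)
for v in range(182,232):print(v,"".join("#" if 100<h[v,u,1]<150 and h[v,u,2]>190 else "o" if 110<h[v,u,1]<165 and h[v,u,2]>125 else ("k" if h[v,u,2]<60 else "+" if h[v,u,1]<70 else ".") for u in range(164,254)))
E
python3 lf.py; python3 plan.py
```

```text
-0.55 free top edge top px [227.9 226.5] scene px [249.9 152.6]
-0.35 free top edge top px [234.1 214. ] scene px [253.8 158.1]
-0.25 free top edge top px [236.2 207.4] scene px [256.8 160.8]
-0.15 free top edge top px [237.6 200.6] scene px [260.5 163.4]
182 .......kkkkkkkkkkkkkkkk.....k..kk.k..+++++++kkk++++++......kkkk.........k.................
183 .........kkkkkkkkkkk......kkkkkkkkkkk.....+.................kkk.........k.................
184 .......++++kkkkk.............................................k............................
185 .......++++...kk.............................................k............................
186 ......+++++.+++.........k....................................k............................
187 .....++++++++++........kk....................................kk...........................
188 .....+++++++oo.........k.....................................k............................
189 ....+++++++.##o........k.....................................kk.........k.................
190 ....+++++++.##.........k.....................................kk.................
[... 3290 characters left out ...]
kkkkkkkkkk+....kkk...........................
226 ++++++#....o............kkkkkkkkkkkkkkk+++kkkkkkkkkkkkkkk++kkkk.......o...................
227 ++++++.o...o...........kkkkkkkkkkkkkkkkkk+kkkkkkkkkkkkkk+++kk.k.......o...................
228 ++++++.o...o..........kkkkkkkkkkkkkk...............kkkk++++k++k...........................
229 ++++++.o...o........kkkkkkkkkkkk.......................++++kkkk...........................
230 +++++++#...o........kkkk+++kkkk...........................kkkkk...........................
231 +++++++#...o.......kkkkk+++kk...............................kkkk..........................
at [495.6 103.4 138.6] yaw 1.409 open 0.003 grip 0.0 F [0.2 0.2 0.2] t 50.07 j6 0.24
```

drive_tool:
  targets:
    - {"jaw": 0.0, "travel": [0, 0.002, 0], "twist": 0}
    - {"jaw": 0.0, "travel": [0, 0.003, 0], "twist": 0}
    - {"jaw": 0.0, "travel": [0, 0.003, 0], "twist": 0}

```text
t: 50.32
eef_pos: [498.7, 102.9, 138.6]
tcp_rot: [-3.141, -0.0, 1.41]
ft_force: [-0.6, -0.0, 0.7]
opening: 0.003
grip_force: 0.2
```

drive_tool:
  targets:
    - {"jaw": 0.0, "travel": [0, 0.002, 0], "twist": 0}
    - {"jaw": 0.0, "travel": [0, 0.003, 0], "twist": 0}
    - {"jaw": 0.0, "travel": [0, 0.003, 0], "twist": 0}

```text
t: 50.57
eef_pos: [500.6, 102.5, 138.6]
tcp_rot: [-3.139, 0.0, 1.41]
ft_force: [-7.0, 1.4, 4.6]
opening: 0.002
grip_force: 3.7
```

Against the stop (7 N). Backing away and verifying.

drive_tool:
  targets:
    - {"jaw": 0.0, "travel": [0, -0.008, 0], "twist": 0}
    - {"jaw": 0.0, "travel": [0, -0.025, 0], "twist": 0}
    - {"jaw": 0.0, "travel": [0, -0.05, 0], "twist": 0}
    - {"jaw": 0.0, "travel": [0, -0.06, -0.03], "twist": 0}
    - {"jaw": 0.0, "travel": [0, -0.06, -0.07], "twist": 0}
    - {"jaw": 0.0, "travel": [0, -0.06, -0.11], "twist": 0}
    - {"jaw": 0.0, "travel": [0, -0.06, -0.15], "twist": 0}
    - {"jaw": 0.0, "travel": [0, -0.06, -0.15], "twist": 0}

```text
t: 51.23
eef_pos: [444.2, 112.4, 295.4]
tcp_rot: [3.131, -0.003, 1.41]
ft_force: [0.2, -0.3, -0.3]
opening: 0.008
grip_force: 0.0
```

drive_tool:
  targets:
    - {"jaw": 0.0, "travel": [-0.035, 0, 0], "twist": 0}
    - {"jaw": 0.0, "travel": [-0.07, 0, 0], "twist": 0}
    - {"jaw": 0.0, "travel": [-0.105, 0, 0], "twist": 0}
    - {"jaw": 0.0, "travel": [-0.14, 0, 0], "twist": 0}
    - {"jaw": 0.0, "travel": [-0.18, 0.01, 0], "twist": 0}
    - {"jaw": 0.0, "travel": [-0.22, 0.02, 0], "twist": 0}
    - {"jaw": 0.0, "travel": [-0.25, 0.03, 0], "twist": 0}
    - {"jaw": 0.0, "travel": [-0.25, 0.03, 0], "twist": 0}

```text
t: 51.9
eef_pos: [432.4, -144.0, 288.3]
tcp_rot: [3.141, 0.001, 1.406]
ft_force: [-0.5, -0.6, -1.3]
opening: 0.004
grip_force: 0.0
```

```bash
python3 lf.py|head -30; python3 - <<'E'
from h import *
T=read_camera("top");T5=np.load("T5.npy",allow_pickle=True).item()
for n,(u0,v0,u1,v1) in dict(caddies=(192,128,234,190),upperpin=(166,183,180,196)).items():
    print(n,np.abs(T["frame"][v0:v1,u0:u1].astype(int)-T5["frame"][v0:v1,u0:u1]).mean().round(2))
f=T["frame"];m=np.zeros(f.shape[:2],np.uint8);w=(slice(178,215),slice(170,250))
m[w]=((f[w][...,0]>200)&(f[w][...,1]>130)&(f[w][...,2]<160)).astype(np.uint8)
n,l,st,ce=cv2.connectedComponentsWithStats(m);i=1+st[1:,4].argmax()
r=cv2.minAreaRect(np.argwhere(l==i)[:,::-1].astype(np.float32));W=np.array([onz(T,*p,195)[:2] for p in cv2.boxPoints(r)]);print(st[i],W.round(1).tolist())
v=max((W[1]-W[0],W[2]-W[1]),key=np.linalg.norm);v=v if v[1]>0 else -v;print("len",np.linalg.norm(v).round(1),"yaw",np.arctan2(-v[0],v[1]).round(3),"centre",W.mean(0).round(1))
c=np.array([627.5,121.4])+np.array([[.9888,.1494],[-.1494,.9888]])@[-109,-8.5];print("shut centre expected",c.round(1))
E
```

```text
-0.55 free top edge top px [227.9 226.5] scene px [249.9 152.6]
-0.35 free top edge top px [234.1 214. ] scene px [253.8 158.1]
-0.25 free top edge top px [236.2 207.4] scene px [256.8 160.8]
-0.15 free top edge top px [237.6 200.6] scene px [260.5 163.4]
182 .............kkkkkkk.................++++++++++++++++...................k.................
183 .............kkkkkkk.....................++++++++++++...................k.................
184 .......++++.kkkk.kkk.....................++......++++.....................................
185 .....++++++...kk.kkk....................+++.........................k.....................
186 .....+++++++++++..k.....................++.............................k..................
187 .....+++++++##o..........................+.............................k..................
188 .....+++++++#######ooo....................................................................
189 ....+++++++.###########o#oo...........k................................k..................
190 ....+++++++.################o##oo............k..k...............................
[... 1116 characters left out ...]
.................oo...............
203 .................................................................++.......................
204 .................................................................++......o................
205 .................................................................++o......................
206 ................................................................++++o.....................
207 .+.............................................................+++++......................
caddies 13.52
upperpin 26.67
[176 187  63  15 230] [[531.7, 212.0], [541.3, 210.6], [513.0, 39.6], [503.4, 41.2]]
len 173.3 yaw -0.164 centre [522.4 125.9]
shut centre expected [518.5 129.3]
```

```bash
python3 - <<'E'
from h import *
T=read_camera("top");T5=np.load("T5.npy",allow_pickle=True).item();S=read_camera("scene")
def show(c):
    h=cv2.cvtColor(c["frame"],cv2.COLOR_RGB2HSV);return ["".join("#" if h[v,u,1]<75 and h[v,u,2]>150 else "+" if h[v,u,1]<90 and h[v,u,2]>60 else "." for u in range(192,234)) for v in range(128,192)]
for v,(a,b) in enumerate(zip(show(T5),show(T))):
    if v%2==0:print(v+128,a," ",b)
h=cv2.cvtColor(S["frame"],cv2.COLOR_RGB2HSV)
for v in range(155,190,2):print(v,"".join("#" if h[v,u,1]<60 and h[v,u,2]>170 else "+" if h[v,u,1]<60 else "." for u in range(285,345)))
E
```

```text
128 ..................++++++#++...............   ..................++++++#++...............
130 .....................+##+.................   .........++++........+##+.................
132 .........+++++++####++#+..................   .......+++++++++#########+................
134 .......+++++++++##########+++++++.........   .......+++++++++++++#+#######++++++++.....
136 .......++++++++++++++++++########+++++++..   ........+++++++++++++++++##########+++++..
138 ........++++++++++++++++##############++..   ........+++++++++++++##+++#+##########++..
140 ........#+++++++++++###+++++++++######++..   .......###++++++++++###++++++++++++++#++..
142 .......+###########+###++++++++++++++++...   ........+++#+#+#++++###++++++++++++++++...
144 .........+++++++++++##+++++++++++++++++...   .........+++++########+++++++++++++++++...
146 .........#++##########+++++++++++++++++...   .......+++++++############+++++++++++++...
148 .......+++++++###########++++++++++++++...   .......++++++++++++++++#########++++++....
150 .......+++#++++++++++++########++++.......   ........+#+#+++++++##++###########++...
[... 2313 characters left out ...]
#######++#..######++........................+++###
171 ..........#######++...####++++.............................#
173 ...........######++++######+++....+#####+...................
175 ..........####..########++++++..+######++...................
177 .........###.......#######++++..####++#++...................
179 ........###........########+++++###++##++..++#####+.........
181 ........###........####+++####+#####+##+..#######++.........
183 ........###......####+++++++++######++++..######+++.........
185 ........###.....####++++++...+#######++++######+++..........
187 ........###...+######+++++..+#####+++###+#######+...........
189 ........+++++++#######+....#####+....+++####+++++...........
```

```bash
python3 -c "
from cell import *
print(job_done(),state()['t'])"
```

```text
the job is handed in; nothing more can be done
the job is handed in; nothing more can be done
```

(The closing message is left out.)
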